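Spread the heaped nuts over the draining tray

TASK

The washed nuts lie in a heap under the wire guard of the draining tray. Spread all seven into one even layer over the tray floor so that they can dry: every nut flat on the floor, centres at least 55 mm apart, and no quarter of the tray left without a nut. Do not push against the guard, and leave the V-block in the tray and the other tools lying where they are.

Things in the scene. Friction and masses are not known exactly. Their poses are not given: they have to be found in the camera images.
- tray: fixed low rectangular bare-steel tray, outside 220 (its x) by 300 (its y) by 22 high, walls and floor 5 thick (inner floor 210 by 290, 5 above the bench). Origin: centre of the underside; x points to the guarded far side, y to its left, z up. Its quarters are divided by its own x and y centre lines.
- guard: fixed wire guard, a level mesh over the far half of the tray, no sides, carried by two 20 square posts. Same origin and axes as the tray: the mesh reaches from x = +5 (free front edge, 8 thick bar) to x = +123, y = -160 to +160; its underside is 166 above the bench. The posts stand outside the tray at x = +123, y = +-160. The wires are about 30 apart: nothing passes through.
- vblock: bystander: steel V-block 45 by 50 by 30 high, 0.45 kg, standing in the tray somewhere along its near (-x) wall. Origin: centre of its underside.
- file: bystander: flat file with wooden handle, about 320 long (its x), 24 high, on the bench beside the tray. Origin near its middle, underside.
- square: bystander: fitter's square, stock 100 long, blade 130, 14 high, on the bench on the other side of the tray from the file. Origin: centre of the stock's underside.
- hammer: bystander: hammer lying on the bench, handle along its x. Origin on its underside.
- brush: bystander: hand brush lying on the bench, handle along its x. Origin on its underside.
- oilcan: bystander: oil bottle, 68 diameter, 150 high, standing on the bench. Origin: centre of its underside.
- nut0: steel hexagon nut, 36 across flats, 41.6 across corners, 20 high, 0.11 kg; all seven are alike and start in a two-layer heap under the guard. Origin: its centre (15 above the bench when flat on the tray floor, 35 in the upper layer); z is the axis of its bore, the flats face its +-x and every 60 degrees round.
- nut1: steel hexagon nut, 36 across flats, 41.6 across corners, 20 high, 0.11 kg; all seven are alike and start in a two-layer heap under the guard. Origin: its centre (15 above the bench when flat on the tray floor, 35 in the upper layer); z is the axis of its bore, the flats face its +-x and every 60 degrees round.
- nut2: steel hexagon nut, 36 across flats, 41.6 across corners, 20 high, 0.11 kg; all seven are alike and start in a two-layer heap under the guard. Origin: its centre (15 above the bench when flat on the tray floor, 35 in the upper layer); z is the axis of its bore, the flats face its +-x and every 60 degrees round.
- nut3: steel hexagon nut, 36 across flats, 41.6 across corners, 20 high, 0.11 kg; all seven are alike and start in a two-layer heap under the guard. Origin: its centre (15 above the bench when flat on the tray floor, 35 in the upper layer); z is the axis of its bore, the flats face its +-x and every 60 degrees round.
- nut4: steel hexagon nut, 36 across flats, 41.6 across corners, 20 high, 0.11 kg; all seven are alike and start in a two-layer heap under the guard. Origin: its centre (15 above the bench when flat on the tray floor, 35 in the upper layer); z is the axis of its bore, the flats face its +-x and every 60 degrees round.
- nut5: steel hexagon nut, 36 across flats, 41.6 across corners, 20 high, 0.11 kg; all seven are alike and start in a two-layer heap under the guard (this one in the upper layer). Origin: its centre (15 above the bench when flat on the tray floor, 35 in the upper layer); z is the axis of its bore, the flats face its +-x and every 60 degrees round.
- nut6: steel hexagon nut, 36 across flats, 41.6 across corners, 20 high, 0.11 kg; all seven are alike and start in a two-layer heap under the guard (this one in the upper layer). Origin: its centre (15 above the bench when flat on the tray floor, 35 in the upper layer); z is the axis of its bore, the flats face its +-x and every 60 degrees round.
Mind the look-alikes: they are no part of the job. Leave any orange or turquoise look-alike of the nut3 alone.

How it is judged:
At the end, for the whole second after the job is handed in: All seven nuts at rest, flat on the tray floor inside its walls (centres 10 to 17.5 mm above the tray underside), every two centres over 55 mm apart horizontally, at least one centre in each quarter of the tray (cut by its centre lines); the V-block upright within 0.15 rad (x of nut0 in the frame of tray between -0.105 and 0.105 m and y of nut0 in the frame of tray between -0.145 and 0.145 m and z of nut0 in the frame of tray between 0.01 and 0.0175 m and linear speed of each of nut0, nut1, nut2, nut3, nut4, nut5, nut6 below 0.02 m/s and x of nut1 in the frame of tray between -0.105 and 0.105 m and y of nut1 in the frame of tray between -0.145 and 0.145 m and z of nut1 in the frame of tray between 0.01 and 0.0175 m and x of nut2 in the frame of tray between -0.105 and 0.105 m and y of nut2 in the frame of tray between -0.145 and 0.145 m and z of nut2 in the frame of tray between 0.01 and 0.0175 m and x of nut3 in the frame of tray between -0.105 and 0.105 m and y of nut3 in the frame of tray between -0.145 and 0.145 m and z of nut3 in the frame of tray between 0.01 and 0.0175 m and x of nut4 in the frame of tray between -0.105 and 0.105 m and y of nut4 in the frame of tray between -0.145 and 0.145 m and z of nut4 in the frame of tray between 0.01 and 0.0175 m and x of nut5 in the frame of tray between -0.105 and 0.105 m and y of nut5 in the frame of tray between -0.145 and 0.145 m and z of nut5 in the frame of tray between 0.01 and 0.0175 m and x of nut6 in the frame of tray between -0.105 and 0.105 m and y of nut6 in the frame of tray between -0.145 and 0.145 m and z of nut6 in the frame of tray between 0.01 and 0.0175 m and horizontal distance between each of nut1, nut2, nut3, nut4, nut5, nut6 and nut0 above 0.055 m and horizontal distance between each of nut2, nut3, nut4, nut5, nut6 and nut1 above 0.055 m and horizontal distance between each of nut3, nut4, nut5, nut6 and nut2 above 0.055 m and horizontal distance between each of nut4, nut5, nut6 and nut3 above 0.055 m and horizontal distance between each of nut5, nut6 and nut4 above 0.055 m and horizontal distance between nut6 and nut5 above 0.055 m and ((x of nut0 in the frame of tray below 0 m and y of nut0 in the frame of tray below 0 m) or (x of nut1 in the frame of tray below 0 m and y of nut1 in the frame of tray below 0 m) or (x of nut2 in the frame of tray below 0 m and y of nut2 in the frame of tray below 0 m) or (x of nut3 in the frame of tray below 0 m and y of nut3 in the frame of tray below 0 m) or (x of nut4 in the frame of tray below 0 m and y of nut4 in the frame of tray below 0 m) or (x of nut5 in the frame of tray below 0 m and y of nut5 in the frame of tray below 0 m) or (x of nut6 in the frame of tray below 0 m and y of nut6 in the frame of tray below 0 m)) and ((x of nut0 in the frame of tray below 0 m and y of nut0 in the frame of tray above 0 m) or (x of nut1 in the frame of tray below 0 m and y of nut1 in the frame of tray above 0 m) or (x of nut2 in the frame of tray below 0 m and y of nut2 in the frame of tray above 0 m) or (x of nut3 in the frame of tray below 0 m and y of nut3 in the frame of tray above 0 m) or (x of nut4 in the frame of tray below 0 m and y of nut4 in the frame of tray above 0 m) or (x of nut5 in the frame of tray below 0 m and y of nut5 in the frame of tray above 0 m) or (x of nut6 in the frame of tray below 0 m and y of nut6 in the frame of tray above 0 m)) and ((x of nut0 in the frame of tray above 0 m and y of nut0 in the frame of tray below 0 m) or (x of nut1 in the frame of tray above 0 m and y of nut1 in the frame of tray below 0 m) or (x of nut2 in the frame of tray above 0 m and y of nut2 in the frame of tray below 0 m) or (x of nut3 in the frame of tray above 0 m and y of nut3 in the frame of tray below 0 m) or (x of nut4 in the frame of tray above 0 m and y of nut4 in the frame of tray below 0 m) or (x of nut5 in the frame of tray above 0 m and y of nut5 in the frame of tray below 0 m) or (x of nut6 in the frame of tray above 0 m and y of nut6 in the frame of tray below 0 m)) and ((x of nut0 in the frame of tray above 0 m and y of nut0 in the frame of tray above 0 m) or (x of nut1 in the frame of tray above 0 m and y of nut1 in the frame of tray above 0 m) or (x of nut2 in the frame of tray above 0 m and y of nut2 in the frame of tray above 0 m) or (x of nut3 in the frame of tray above 0 m and y of nut3 in the frame of tray above 0 m) or (x of nut4 in the frame of tray above 0 m and y of nut4 in the frame of tray above 0 m) or (x of nut5 in the frame of tray above 0 m and y of nut5 in the frame of tray above 0 m) or (x of nut6 in the frame of tray above 0 m and y of nut6 in the frame of tray above 0 m)) and angle between vblock's own z axis and vertical below 0.15 rad); the robot touches nothing.
It fails at once if the V-block or another bystander moved more than 30 mm from its place (distance of any of vblock, file, square, hammer, brush, oilcan from where it was at the start of the episode above 0.03 m).
It fails at once if the wire guard pushed with more than 20 N (contact force between guard and anything else above 20 N).
It also fails if it takes over 72 s, if anything falls off the work surface, if the arm or the gripper's body presses on something with over 40 N, if the wrist force passes 120 N, or if a joint passes its speed limit or range.

ROBOT

A 7-joint arm with a two-finger parallel gripper is mounted at the origin on the work surface. World frame = base frame: x ahead of the robot, y to its left, z up, the work surface at z = 0. Lengths are in m, angles in rad, forces in N, time in s.
With the tool pointing down it reaches from about 0.4 to 0.85 m from the base axis. Payload 10.4 kg.
Tool frame: the origin (TCP) lies at the very end of the fingers, on their centre line; the grasp point (between the pads) lies 19 mm behind it (manip.tcp_to_grasp is the distance from the TCP to the grasp point, in m); x points along the fingers, y is the direction in which the jaws open and shut, and the axes are right-handed (so a half turn about x gives the same grasp; the last joint's range is limited). The gripper opens to 85 mm and grips with 20 to 120 N. Pads are 22 mm wide; open, the fingers measure 114 mm over their backs; the gripper's body (76 mm by 85 mm) begins 54 mm behind the grasp point. The pads swing forward as they close: fully open they stand 13 mm farther back than shut.
Start: joints at [-1.206, 0.332, -0.065, 1.46, 0.022, 1.35, -0.088], TCP at [0.236, 0.579, 0.231] pointing down, gripper open.
Joint ranges: [-2.6, 2.6], [-0.5, 2.12], [-1.47, 1.34], [0.16, 2.42], [-1.27, 4.41], [0.06, 2.06], [-2.6, 2.6]. Speed limits (rad/s): [2.22, 2.22, 2.79, 2.79, 3.14, 3.14, 3.14].

INTERFACE

Orientations are given as a unit quaternion [x, y, z, w].
In Python, from workcell import manip, cams, hand_in gives the robot as it stands.
- The arm moves only by the shell command python3 -m handwheel 'ROWS' [FORCE]. ROWS is text: rows parted by semicolons, each of 7 numbers parted by spaces: the shift along the tool's x, y, z in mm, then the turn, a rotation vector about the tool's x, y, z in rad, then the finger opening in mm, from 0 to 85.4. A call has 1 to 8 rows; each row shifts and turns the commanded pose from where the row before left it, along the tool's axes as they then stand; what a row does not reach is not made up. A row lasts 1/10 s, in which the tool goes at most 50 mm and 8.59 degrees, less where a joint would pass 70% of its speed; a pose out of reach is approached as far as the arm can. A call with a gripper value outside its range is refused whole. The fingers move at their own pace and stop on an object; FORCE is the grip in N (left out, the last holds). Time passes only in rows, so rows that do not move let the fingers close. It gives the time, the measured TCP pose, the force and the opening at its end, in the units of the state.
- manip.get_obs(): the state, without advancing time (a new reading comes with each control period).
- cams.camera(name): name is "side" or "top" or "wrist"; returns a dict with "color" (420x560x3 uint8, blue, green, red), "depth" (420x560 float32, m along the optical axis (not along the pixel's ray), 0 where there is no reading), "camera_matrix" (3x3 intrinsics, pixels), "origin" and "attitude" of the camera in the world; the wrist camera has in their place "T_tool_cam" (4x4, takes a point from camera to tool coordinates, whose origin is the TCP and whose axes are the tool frame's). Camera axes: x right, y down, z forward; pixel columns grow to the right and rows downward; lengths in m; the calibration is good to about 2 mm. A picture is of the moment at which its call begins: read the wrist's pose just before it.
- hand_in(): hands the job in, once; it reports no verdict.
Trained networks look in the newest picture that a camera, given by its name, has taken for a name from the list of things; names that differ only in an ending like _2 or _b are one class to them, and where a whole thing is asked for, a point or a joint stands for the part that bears it (a point fixed in the world has none). Each returns a list of dicts, best first, with "conf" (0 to 1); they miss things now and then, are a little off and sometimes report something else, mostly with a low value. They report only what shows in the picture. A call takes as long as a camera call. They do not tell look-alikes from the thing itself.
- cams.recognise(camera, thing): "box" ([left, top, width, height] in pixels, round what is visible of it).
- cams.outline_of(camera, thing): "region" (420x560 bool, what is visible of it) and "box" ([left, top, width, height] in pixels, round what is visible of it).
The state is a dict: "clock": time; "joint_pos": joint angles; "joint_velocities": joint speeds; "tau": joint torques, N m; "position": TCP position; "ee_rot": TCP orientation; "ft_force": force on the tool from outside, world axes, zero at the start; "torque": the same for the moment, N m; "grip_width": opening from 0.0 (shut) to 1.0 (fully open).
Only numpy, scipy, OpenCV 4.12 (cv2) and the standard library are available. Lean on these libraries where they do the work, as an engineer would, in place of code of your own. Each camera call takes 0.05 s, during which the arm holds its last target.

## Working session

There is one attempt and no reset: what is moved stays moved. The work goes in short steps, Python scripts to look and compute and a shell command to move; the robot and the scene stay as the last step left them, time stands still between calls to the robot, and variables do not carry over. Pictures are saved under pics/ and viewed, and the job is handed in when it is done.

```bash
ls; mkdir -p pics
cat > h.py <<'E'
import numpy as np, cv2
from scipy.spatial.transform import Rotation as R
from workcell import manip, cams
def pose(c, cam, obs=None):
    if 'T_tool_cam' in c:
        o=obs; T=np.eye(4); T[:3,:3]=R.from_quat(o['ee_rot']).as_matrix(); T[:3,3]=o['position']
        return T@np.array(c['T_tool_cam'])
    T=np.eye(4); a=np.array(c['attitude'])
    T[:3,:3]= a if a.shape==(3,3) else R.from_quat(a).as_matrix()
    T[:3,3]=c['origin']; return T
def cloud(c,T):
    K=np.array(c['camera_matrix']); d=c['depth']; v,u=np.mgrid[:d.shape[0],:d.shape[1]]
    P=np.stack([(u-K[0,2])/K[0,0]*d,(v-K[1,2])/K[1,1]*d,d],-1)
    P=P@T[:3,:3].T+T[:3,3]; P[d==0]=np.nan
    return P
E
python3 - <<'E'
from h import *
o=manip.get_obs(); print(o)
for n in ['side','top','wrist']:
    o=manip.get_obs()
    c=cams.camera(n); cv2.imwrite(f'pics/{n}0.png',c['color'])
    print(n,c['camera_matrix'],pose(c,n,o).round(3))
E
```

```text
pics
{'clock': 0.0, 'joint_pos': array([-1.20555866,  0.33287658, -0.06472665,  1.46090234,  0.02159294,
        1.34986958, -0.08849718]), 'joint_velocities': array([-0.00044976,  0.00028148,  0.00036733, -0.00336384, -0.00122866,
        0.00191127,  0.00034757]), 'tau': array([-1.35540929e-03, -6.25442290e+01,  4.87469835e-02, -3.91611779e+01,
        1.63302891e-02,  1.00335738e-02,  7.76482239e-05]), 'position': array([0.23622155, 0.57826321, 0.23053165]), 'ee_rot': array([ 0.1357725 ,  0.69393328, -0.13672216,  0.69377913]), 'ft_force': array([-0.01135756, -0.39346722,  0.11661853]), 'torque': array([-0.03901291,  0.01374895,  0.03941283]), 'grip_width': 0.9985952952091756}
side [[468.48124258   0.         280.52901943]
 [  0.         468.48124258 208.76690717]
 [  0.           0.           1.        ]] [[ 0.904 -0.224  0.364  0.107]
 [-0.427 -0.494  0.757 -0.974]
 [ 0.011 -0.84  -0.542  0.749]
 [ 0.     0.     0.     1.   ]]
top [[542.45061162   0.         277.87710904]
 [  0.         542.45061162 205.1856962 ]
 [  0.           0.           1.        ]] [[-0.003 -0.985  0.173  0.293]
 [-1.     0.006  0.019 -0.013]
 [-0.02  -0.173 -0.985  1.462]
 [ 0.     0.     0.     1.   ]]
wrist [[309.09435449   0.         280.65619682]
 [  0.         309.09435449 214.10130053]
 [  0.           0.           1.        ]] [[ 0.378  0.885  0.271  0.167]
 [ 0.926 -0.361 -0.11   0.606]
 [ 0.     0.292 -0.956  0.372]
 [ 0.     0.     0.     1.   ]]
```

View pics/top0.png

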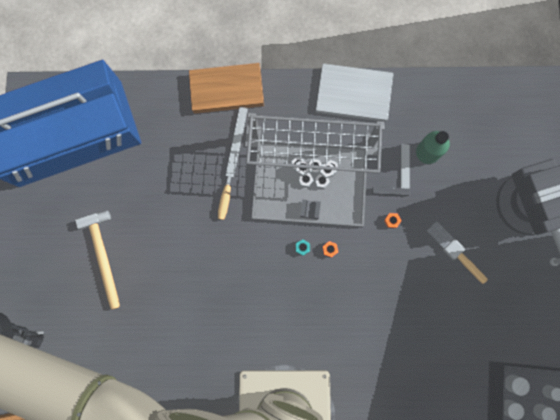

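View pics/side0.png

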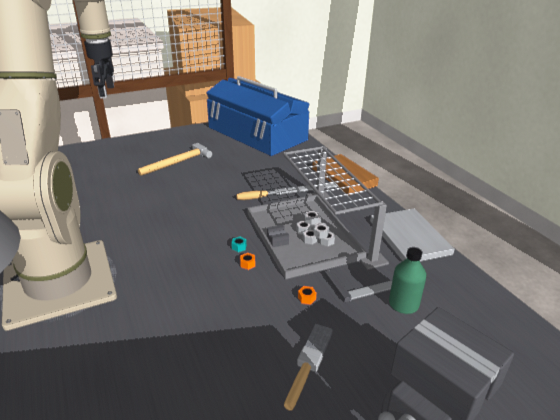

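View pics/wrist0.png

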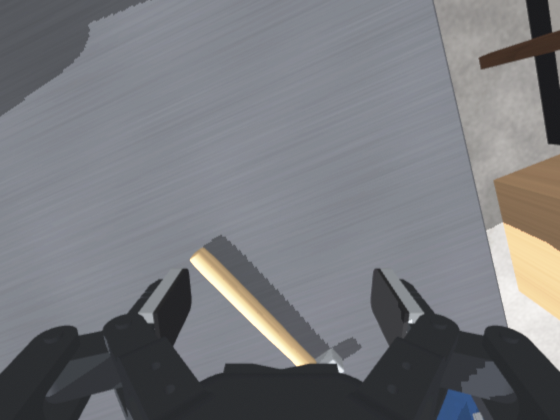

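Run:
```python
from h import *
for n in ['top','side']:
    c=cams.camera(n); P=cloud(c,pose(c,n))
    im=c['color'].copy()
    for t in ['tray','guard','vblock','nut0','file','square']:
        try: r=cams.outline_of(n,t)
        except Exception as e: print(t,e); continue
        for k in r[:12]:
            if k['conf']<0.2: continue
            m=k['region']; q=P[m]; q=q[~np.isnan(q[:,0])]
            print(n,t,round(k['conf'],2),[int(x) for x in k['box']],np.median(q,0).round(3),np.percentile(q[:,2],[5,95]).round(3))
            if t=='tray':
                f=q[(q[:,2]<0.03)]; 
                b=cv2.minAreaRect((f[:,:2]*1000).astype(np.float32)); print(b)
    np.savez(f'{n}.npz',P=P,im=c['color'])
    x,y,w,h=(235,95,160,140) if n=='top' else (230,140,170,140)
    cv2.imwrite(f'pics/{n}_crop.png',cv2.resize(im[y:y+h,x:x+w],None,fx=4.5,fy=4.2,interpolation=cv2.INTER_CUBIC))
```

```text
top tray 0.96 [250, 139, 115, 88] [ 0.596 -0.066  0.007] [0.001 0.027]
((606.2965087890625, -72.20024108886719), (307.8139343261719, 223.12469482421875), 85.1285171508789)
top tray 0.62 [297, 158, 11, 17] [ 0.638 -0.051  0.046] [0.029 0.053]
((649.2747802734375, -54.59638214111328), (41.89057159423828, 28.793745040893555), 9.760018348693848)
top guard 0.96 [243, 112, 141, 62] [ 0.71  -0.113  0.172] [0.003 0.178]
top guard 0.69 [425, 223, 59, 60] [ 0.43  -0.444  0.018] [0.007 0.024]
top vblock 0.6 [300, 202, 20, 18] [ 0.529 -0.072  0.029] [0.014 0.04 ]
top nut0 0.71 [317, 165, 17, 12] [ 0.63  -0.117  0.046] [0.03  0.051]
top nut0 0.67 [383, 217, 16, 11] [ 0.503 -0.29   0.02 ] [0.005 0.026]
top nut0 0.58 [294, 241, 13, 14] [ 0.431 -0.049  0.022] [0.017 0.027]
top nut0 0.52 [309, 176, 18, 10] [ 0.608 -0.102  0.025] [0.014 0.032]
top nut0 0.51 [311, 159, 10, 13] [ 0.655 -0.084  0.025] [0.014 0.033]
top nut0 0.48 [326, 159, 8, 14] [ 0.658 -0.135  0.026] [0.008 0.036]
top nut0 0.44 [325, 241, 11, 16] [ 0.424 -0.121  0.022] [0.015 0.026]
top nut0 0.43 [299, 173, 14, 11] [ 0.614 -0.059  0.02
[... 558 characters left out ...]
0.78 [296, 288, 20, 13] [ 0.5   -0.298  0.02 ] [0.006 0.022]
side nut0 0.75 [304, 229, 15, 12] [ 0.607 -0.112  0.024] [0.008 0.028]
side nut0 0.75 [239, 250, 13, 16] [ 0.424 -0.132  0.019] [0.004 0.023]
side nut0 0.59 [231, 238, 13, 13] [ 0.429 -0.059  0.019] [0.004 0.023]
side nut0 0.57 [315, 224, 13, 15] [ 0.633 -0.126  0.043] [0.028 0.047]
side nut0 0.49 [305, 211, 13, 13] [ 0.641 -0.057  0.044] [0.025 0.048]
side nut0 0.48 [319, 233, 15, 12] [ 0.644 -0.14   0.019] [0.005 0.027]
side nut0 0.42 [295, 219, 15, 14] [ 0.609 -0.067  0.024] [0.009 0.028]
side file 0.69 [240, 179, 93, 21] [0.629 0.149 0.015] [-0.     0.023]
side square 0.97 [324, 273, 63, 28] [ 0.594 -0.327  0.008] [0.002 0.016]
```

View pics/top_crop.png

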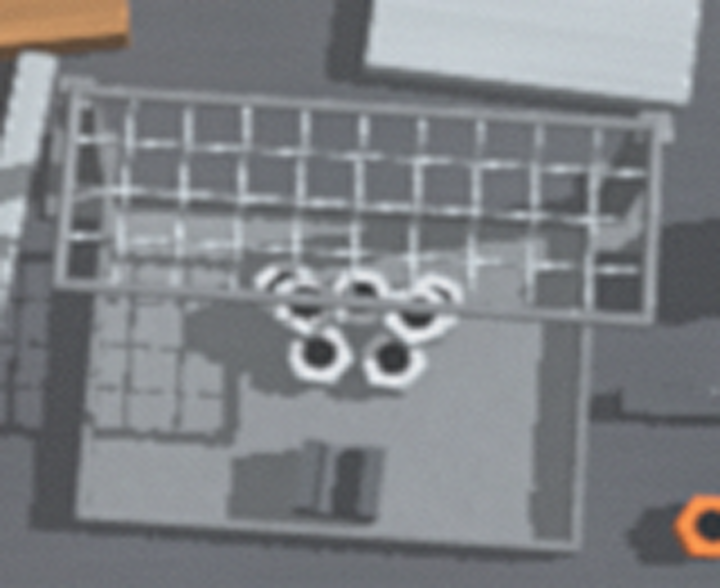

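View pics/side_crop.png

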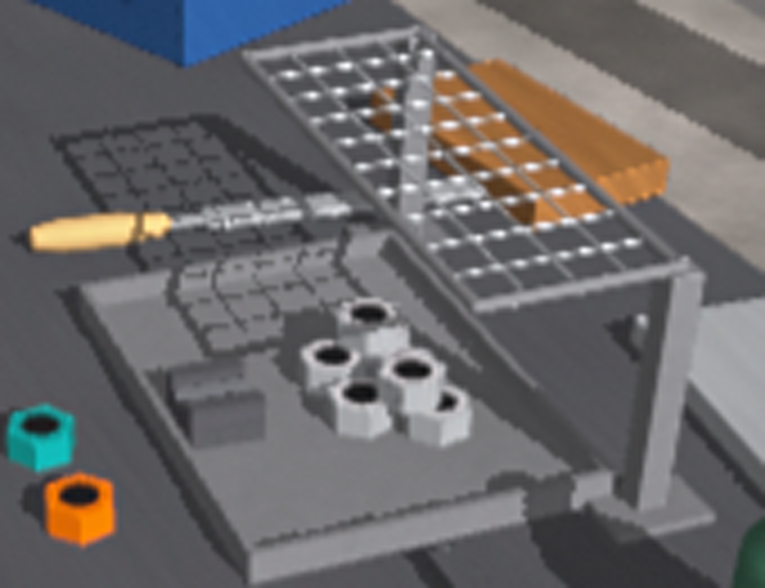

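```bash
cat >> h.py <<'E'
def pix2plane(u,v,c,T,z):
    K=np.array(c['camera_matrix']); d=T[:3,:3]@np.array([(u-K[0,2])/K[0,0],(v-K[1,2])/K[1,1],1]); o=T[:3,3]
    return o+d*(z-o[2])/d[2]
E
python3 - <<'E'
from h import *
c=cams.camera('top');T=pose(c,'top')
for (u,v,z) in [(80,520,.022),(578,548,.022),(588,330,.022),(58,288,.172),(652,318,.172),(75,85,.172),(670,120,.172)]:
    print(u,v,pix2plane(235+u/4.5,95+v/4.2,c,T,z).round(4))
from scipy.optimize import least_squares
for n in ['top','side']:
    P=np.load(n+'.npz')['P'].reshape(-1,3); P=P[~np.isnan(P[:,0])]
    s=P[(P[:,0]>.45)&(P[:,0]<.78)&(P[:,1]>-.27)&(P[:,1]<.12)&(P[:,2]>.017)&(P[:,2]<.028)]
    print(n,len(s))
    def res(p):
        cs,sn=np.cos(p[2]),np.sin(p[2]); d=s[:,:2]-p[:2]; X=np.abs(d@[cs,sn]);Y=np.abs(d@[-sn,cs])
        return np.minimum(np.minimum(np.abs(X-.1075)+np.maximum(0,Y-.15),np.abs(Y-.1475)+np.maximum(0,X-.11)),.008)
    best=None
    for cx in np.arange(.59,.64,.005):
      for cy in np.arange(-.1,-.04,.005):
        for a in np.arange(-.12,.13,.02):
          e=res((cx,cy,a)).sum()
          if best is None or e<best[0]: best=(e,(cx,cy,a))
    r=least_squares(res,best[1],diff_step=1e-3); print(best,r.x,r.cost)
E
```

```text
80 520 [0.5085 0.0824 0.022 ]
578 548 [ 0.4889 -0.2135  0.022 ]
588 330 [ 0.631  -0.2238  0.022 ]
58 288 [0.623  0.0852 0.172 ]
652 318 [ 0.6026 -0.2366  0.172 ]
75 85 [0.7468 0.0766 0.172 ]
670 120 [ 0.7221 -0.2506  0.172 ]
top 1152
(np.float64(5.671995666912067), (np.float64(0.61), np.float64(-0.06999999999999998), np.float64(-0.07999999999999999))) [ 0.60773616 -0.0711186  -0.07726535] 0.018496918707337284
side 1335
(np.float64(6.43122351828624), (np.float64(0.61), np.float64(-0.07499999999999998), np.float64(-0.07999999999999999))) [ 0.6077095  -0.07269568 -0.07563326] 0.019445620807263593
```

```bash
cat >> h.py <<'E'
TC=np.array([0.6077,-0.072,0]); YAW=-0.0725
TR=R.from_euler('z',YAW).as_matrix()
def t2w(p): return TR@np.array(p,float)/1000+TC   # tray mm -> world m
def w2t(p): return (np.array(p)-TC)@TR*1000
def orient(tilt,yaw=0,sgn=1):
    "tool rot: tilt from vertical (deg) leaning so the fingers point to +x tray; yaw (deg) about world z added"
    t=np.radians(tilt); a=YAW+np.radians(yaw)
    x=np.array([np.sin(t)*np.cos(a),np.sin(t)*np.sin(a),-np.cos(t)])
    y=sgn*np.array([-np.sin(a),np.cos(a),0]); return np.stack([x,y,np.cross(x,y)],1)
def st():
    o=manip.get_obs(); M=R.from_quat(o['ee_rot']).as_matrix()
    return o,M,np.array(o['position'])
def go(target_tray,Rt=None):
    "shift in tool axes mm and rotvec in tool axes, from the measured pose"
    o,M,p=st(); d=t2w(target_tray)-p
    print('clock',round(o['clock'],2),'at tray',w2t(p).round(1),'shift tool',(M.T@d*1000).round(1), end=' ')
    if Rt is not None: print('rotvec',R.from_matrix(M.T@Rt).as_rotvec().round(3),'shift in new axes',(Rt.T@d*1000).round(1))
    else: print()
E
python3 - <<'E'
from h import *
o,M,p=st(); print(M.round(3))
c=cams.camera('wrist'); print(np.array(c['T_tool_cam']).round(3))
for s in (1,-1): go([-70,-10,200],orient(0,0,s)); go([-70,-10,200],orient(40,0,s));
E
```

```text
[[-0.     0.378  0.926]
 [ 0.     0.926 -0.378]
 [-1.     0.    -0.   ]]
[[-0.001 -0.292  0.956 -0.142]
 [ 1.    -0.     0.001 -0.001]
 [-0.     0.956  0.292 -0.075]
 [ 0.     0.     0.     1.   ]]
clock 0.95 at tray [-417.5  622.   231.3] shift tool [  31.3 -493.1  526.4] rotvec [-0.315 -0.    -0.   ] shift in new axes [  31.3 -632.   347.5]
clock 0.95 at tray [-417.5  622.   231.3] shift tool [  31.3 -493.1  526.4] rotvec [-0.302 -0.692  0.11 ] shift in new axes [ 247.4 -632.   246.1]
clock 0.95 at tray [-417.5  622.   231.3] shift tool [  31.3 -493.1  526.4] rotvec [ 2.826 -0.     0.   ] shift in new axes [  31.3  632.  -347.5]
clock 0.95 at tray [-417.5  622.   231.3] shift tool [  31.3 -493.1  526.4] rotvec [2.67  0.154 0.972] shift in new axes [ 247.4  632.  -246.1]
```

```bash
python3 -m handwheel '0 -34 36 -0.105 0 0 85; 0 -34 36 -0.105 0 0 85; 0 -34 36 -0.105 0 0 85; 0 -45 20 0 0 0 85; 0 -45 20 0 0 0 85'
python3 - <<'E'
from h import *
go([-70,-10,200],orient(0,0,1)); go([-70,-10,200],orient(40,0,1))
E
```

```text
clock: 1.45
position: [0.3454, 0.3563, 0.2314]
ee_rot: [0.026, 0.707, -0.026, 0.707]
ft_force: [1.1, -0.2, -0.5]
grip_width: 0.993
clock 1.45 at tray [-292.6  408.2  231.4] shift tool [  31.2 -418.1  222.9] rotvec [-0.001  0.    -0.   ] shift in new axes [  31.4 -418.2  222.6]
clock 1.45 at tray [-292.6  408.2  231.4] shift tool [  31.2 -418.1  222.9] rotvec [-0.001 -0.698 -0.   ] shift in new axes [ 167.1 -418.2  150.4]
```

```bash
python3 -m handwheel '4 -45 22 0 0 0 85; 4 -45 22 0 0 0 85; 4 -45 22 0 0 0 85; 4 -45 22 0 0 0 85; 0 -45 0 0 -0.14 0 70; 0 -45 0 0 -0.14 0 60; 0 -45 0 0 -0.14 0 60; 0 -45 0 0 -0.14 0 60'
python3 - <<'E'
from h import *
go([-70,-10,200],orient(40,0,1))
print(st()[0]['joint_pos'].round(2))
E
```

```text
clock: 2.25
position: [0.4126, 0.0227, 0.2037]
ee_rot: [0.019, 0.529, -0.028, 0.848]
ft_force: [-1.1, 3.0, 0.4]
grip_width: 0.699
clock 2.25 at tray [-201.4   80.3  203.7] shift tool [ 60.6 -90.9 116.2] rotvec [ 0.003 -0.244 -0.004] shift in new axes [ 87.3 -90.3  98.3]
[-0.42 -0.5   0.09  2.36  0.28  0.88  1.04]
```

```bash
python3 -m handwheel '20 -30 38 0 0 0 60; 20 -30 38 0 0 0 60; 15 -30 36 0 0 0 60; 0 0 0 0 -0.12 0 60; 0 0 0 0 -0.12 0 60'
python3 - <<'E'
from h import *
go([-70,-10,200],orient(40,0,1))
print(st()[0]['joint_pos'].round(2))
o=st()[0]; c=cams.camera('wrist'); cv2.imwrite('pics/w1.png',c['color']); np.savez('w1.npz',P=cloud(c,pose(c,'wrist',o)),im=c['color'])
E
```

```text
clock: 2.75
position: [0.5316, -0.0712, 0.2091]
ee_rot: [0.018, 0.42, -0.03, 0.907]
ft_force: [-0.6, -0.1, 0.3]
grip_width: 0.703
clock 2.75 at tray [-75.9  -4.7 209.1] shift tool [10.7 -5.4 -1.4] rotvec [-0.003  0.005 -0.008] shift in new axes [10.8 -5.3 -1.3]
[-0.36 -0.34  0.34  2.33  0.35  0.45  1.24]
```

View pics/w1.png

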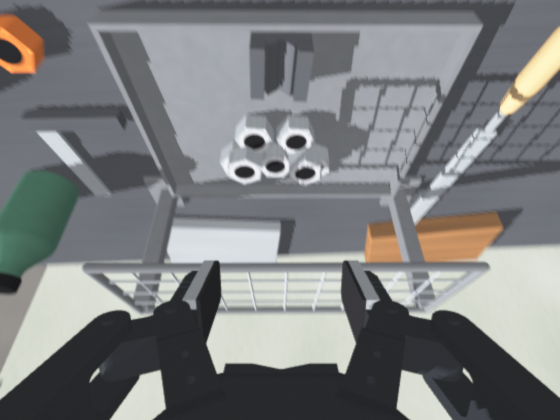

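Run:
```python
from h import *
d=np.load('w1.npz'); im=d['im'][100:200,210:345]
cv2.imwrite('pics/w1c.png',cv2.resize(im,None,fx=5.8,fy=5.8,interpolation=cv2.INTER_CUBIC))
P=d['P']
for r in cams.outline_of('wrist','nut0'):
    if r['conf']<.2: continue
    m=r['region']; q=P[m]; q=q[~np.isnan(q[:,0])]
    zt=np.percentile(q[:,2],90); t=q[q[:,2]>zt-.006]
    b=cv2.minAreaRect((w2t(t)[:,:2]).astype(np.float32))
    print(round(r['conf'],2),[int(x) for x in r['box']],w2t(t.mean(0)).round(1),'mid',np.round(b[0],1),round(zt,3))
```

```text
0.94 [0, 12, 40, 57] [ -84.8 -220.6   19.1] mid [ -82.3 -221.3] 0.02
0.93 [232, 113, 41, 39] [  4.1 -32.1  24.5] mid [  5.2 -31.9] 0.026
0.84 [259, 138, 29, 38] [ 45.2 -11.1  24.6] mid [ 48.5 -11.4] 0.026
0.81 [231, 149, 29, 33] [ 30.9 -44.3  44.5] mid [ 33.4 -44.5] 0.045
0.66 [289, 144, 32, 36] [33.9 21.9 44.6] mid [37.4 22.1] 0.046
0.63 [273, 114, 35, 39] [ 4.6 10.4 24.5] mid [ 5.2 10. ] 0.026
0.61 [309, 143, 18, 30] [45.5 46.9 24.4] mid [40.5 44.7] 0.025
0.52 [219, 137, 14, 32] [ 41.1 -69.5  23.7] mid [ 38.6 -69.6] 0.025
```

View pics/w1c.png

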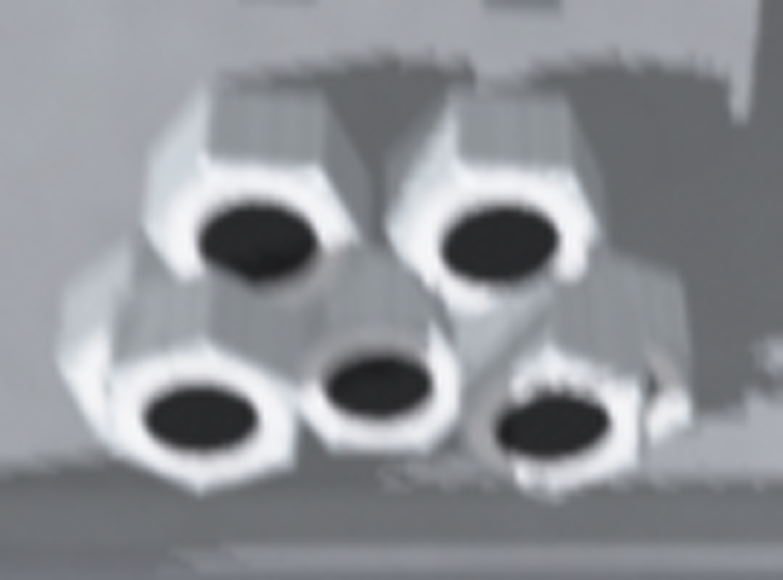

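```bash
cat >> h.py <<'E'
def hexfit(P,c0,ztop,rng=24):
    """P cloud in tray mm (N,3): fit hexagon centre+yaw to top-face points near c0"""
    from scipy.optimize import minimize
    q=P[(np.abs(P[:,2]-ztop)<4)&(np.hypot(P[:,0]-c0[0],P[:,1]-c0[1])<rng)]
    def f(p):
        d=q[:,:2]-p[:2]; a=p[2]+np.radians([0,60,120]); n=np.stack([np.cos(a),np.sin(a)])
        h=np.abs(d@n).max(1)
        return (np.maximum(h-18,0)).mean()*4+ (np.maximum(12-np.hypot(*d.T),0)).mean()
    best=min((minimize(f,[c0[0],c0[1],a],method='Nelder-Mead') for a in np.radians([-25,-10,5,20])),key=lambda r:r.fun)
    return best.x[:2].round(1),round(((np.degrees(best.x[2])+30)%60)-30,0),round(best.fun,2),len(q)
E
python3 - <<'E'
from h import *
P=np.load('w1.npz')['P'].reshape(-1,3); P=P[~np.isnan(P[:,0])]; P=w2t(P)
for n,c,z in [('A',(4,-32),25),('B',(4,10),25),('C',(46,-11),25),('D',(33,-44),45),('E',(35,22),45)]: print(n,hexfit(P,c,z))
go([-20,-44,80],orient(40))
print((orient(40).T@TR@np.array([61,0,-47])).round(1))
E
```

```text
A (array([  8., -33.]), np.float64(-7.0), np.float64(1.65), 812)
B (array([ 9.1, 11.4]), np.float64(-6.0), np.float64(1.57), 805)
C (array([ 47.9, -11.3]), np.float64(-3.0), np.float64(1.87), 585)
D (array([ 34.2, -44.7]), np.float64(21.0), np.float64(1.49), 701)
E (array([37. , 22.1]), np.float64(-26.0), np.float64(1.48), 685)
clock 2.85 at tray [-80.5  -3.9 205.6] shift tool [134.7 -41.4 -34.2] rotvec [-0.002 -0.    -0.009] shift in new axes [135.1 -40.1 -34.4]
[75.2  0.  16.5]
```

```bash
python3 -m handwheel '45 -13.5 -11.5 0 0 0 55; 45 -13.5 -11.5 0 0 0 55; 45 -13.5 -11.5 0 0 0 55; 0 0 0 0 0 0 55' 60
python3 - <<'E'
from h import *
go([42,-44.5,34],orient(40))
print(st()[0]['joint_pos'].round(2))
E
```

```text
clock: 3.25
position: [0.5685, -0.0913, 0.1203]
ee_rot: [0.023, 0.428, -0.019, 0.903]
ft_force: [-0.0, 0.9, -0.4]
grip_width: 0.646
clock 3.25 at tray [-37.7 -22.1 120.3] shift tool [116.5 -26.    7. ] rotvec [-0.001 -0.012 -0.031] shift in new axes [117.3 -22.4   5.6]
[-0.53 -0.07  0.65  2.34 -0.12  0.18  1.74]
```

```bash
python3 -m handwheel '25 -7 4 0 0.03 -0.01 55; 25 -7 4 0 0.03 -0.01 55; 20 -6 4 0 0 -0.01 55; 0 0 0 0 0 0 55'
python3 - <<'E'
from h import *
go([42,-44.5,34],orient(37))
print(st()[0]['joint_pos'].round(2))
E
```

```text
clock: 3.65
position: [0.6056, -0.1066, 0.0845]
ee_rot: [0.02, 0.448, -0.028, 0.894]
ft_force: [-1.2, 0.0, 0.4]
grip_width: 0.644
clock 3.65 at tray [  0.4 -34.6  84.5] shift tool [ 65.2 -10.6   3.2] rotvec [-0.003 -0.004 -0.011] shift in new axes [65.4 -9.9  2.9]
[-0.52  0.14  0.68  2.24 -0.77  0.2   2.34]
```

```bash
python3 -m handwheel '17 -3 1 0 0 0 55; 17 -3 1 0 0 0 55; 0 0 0 0 0 0 55'
python3 - <<'E'
from h import *
go([42,-44.5,34],orient(37))
print(st()[0]['joint_pos'].round(2))
E
```

```text
clock: 3.95
position: [0.6257, -0.1151, 0.0585]
ee_rot: [0.021, 0.448, -0.029, 0.894]
ft_force: [0.3, 0.6, 0.4]
grip_width: 0.646
clock 3.95 at tray [ 21.1 -41.7  58.5] shift tool [32.1 -3.2  2.1] rotvec [-0.005 -0.004 -0.011] shift in new axes [32.1 -2.8  2. ]
[-0.26  0.24  0.43  2.19 -1.02  0.16  2.59]
```

Run:
```python
from h import *
go([39,-44.5,34],orient(35,-8))
```

```text
clock 3.95 at tray [ 21.1 -41.7  58.5] shift tool [30.3 -3.2 -0.3] rotvec [ 0.109  0.03  -0.093] shift in new axes [30.4 -0.3  0.8]
```

```bash
python3 -m handwheel '0 0 0 0.05 0.015 -0.045 55; 0 0 0 0.05 0.015 -0.045 55; 0 0 0 0 0 0 55'
python3 - <<'E'
from h import *
go([39,-44.5,34],orient(35,-8))
print(st()[0]['joint_pos'].round(2))
E
```

```text
clock: 4.25
position: [0.6261, -0.1108, 0.0581]
ee_rot: [0.038, 0.458, -0.073, 0.885]
ft_force: [-0.2, 1.0, -0.5]
grip_width: 0.644
clock 4.25 at tray [ 21.1 -37.4  58.1] shift tool [30.3 -5.5  1.2] rotvec [ 0.039  0.005 -0.028] shift in new axes [30.4 -4.6  1.5]
[-0.59  0.28  0.73  2.19 -0.81  0.17  2.23]
```

```bash
python3 -m handwheel '10 -2 0.5 0.02 0.005 -0.015 55; 10 -2 0.5 0.02 0 -0.015 55; 10 -2 0.5 0 0 0 55; 0 0 0 0 0 0 55'
python3 - <<'E'
from h import *
go([39,-44.5,34],orient(35,-8))
print(st()[0]['joint_pos'].round(2))
c=cams.camera('side'); cv2.imwrite('pics/s2.png',cv2.resize(c['color'][80:320,180:440],None,fx=2.5,fy=2.5,interpolation=cv2.INTER_CUBIC))
E
```

```text
clock: 4.65
position: [0.642, -0.1242, 0.033]
ee_rot: [0.05, 0.459, -0.097, 0.881]
ft_force: [-0.1, -0.1, -0.7]
grip_width: 0.642
clock 4.65 at tray [ 38.  -49.6  33. ] shift tool [-0.7  5.2  0.8] rotvec [-0.004 -0.001  0.004] shift in new axes [-0.7  5.2  0.8]
[-0.48  0.36  0.62  2.15 -0.9   0.14  2.27]
```

View pics/s2.png

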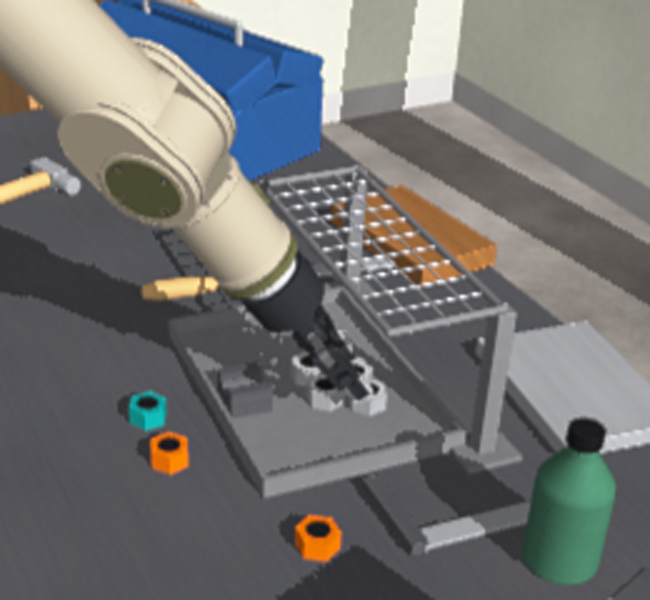

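```bash
python3 -m handwheel '0 4 0 0 0 0 50; 0 0 0 0 0 0 20; 0 0 0 0 0 0 20; 0 0 0 0 0 0 20; 0 0 0 0 0 0 20' 60
python3 - <<'E'
from h import *
go([39,-44.5,34],orient(35,-8)); go([-10,-70,90],orient(25,-8))
print(st()[0]['joint_pos'].round(2))
E
```

```text
clock: 5.2
position: [0.6437, -0.1198, 0.0336]
ee_rot: [0.05, 0.459, -0.097, 0.882]
ft_force: [-1.9, 1.1, 5.9]
grip_width: 0.404
clock 5.2 at tray [ 39.4 -45.1  33.6] shift tool [-0.6  0.5 -0.2] rotvec [-0.005  0.001  0.005] shift in new axes [-0.6  0.5 -0.2]
clock 5.2 at tray [ 39.4 -45.1  33.6] shift tool [-72.1 -31.9  -4.7] rotvec [-0.006  0.175  0.004] shift in new axes [-70.3 -31.6 -17.4]
[-0.5   0.36  0.63  2.15 -0.9   0.14  2.25]
```

```bash
python3 -m handwheel '-12 0 8 0 0 0 20; -22 -10 0 0 0 0 20; -22 -10 0 0 0 0 20; -22 -10 0 0 0 0 20; 0 0 0 0 0 0 20'
python3 - <<'E'
from h import *
go([-50,-95,60],orient(35,-8)); go([-50,-95,60],orient(25,-8))
print(st()[0]['joint_pos'].round(2))
E
```

```text
clock: 5.7
position: [0.5995, -0.1411, 0.1017]
ee_rot: [0.051, 0.459, -0.098, 0.882]
ft_force: [0.6, 0.7, -1.0]
grip_width: 0.403
clock 5.7 at tray [ -3.2 -69.5 101.7] shift tool [  9.7 -32.1 -58.8] rotvec [-0.007  0.001  0.005] shift in new axes [  9.6 -31.8 -59. ]
clock 5.7 at tray [ -3.2 -69.5 101.7] shift tool [  9.7 -32.1 -58.8] rotvec [-0.007  0.175  0.004] shift in new axes [ 19.7 -31.8 -56.4]
[-0.98  0.19  1.2   2.22 -0.57  0.27  2.02]
```

```bash
python3 -m handwheel '3 -8 -15 0 0.08 0 20; 3 -8 -15 0 0.08 0 20; 4 -8 -15 0 0.08 0 20; 4 -8 -14 0 0.04 0 20; 0 0 0 0 0 0 20'
python3 - <<'E'
from h import *
go([-55,-95,20],orient(20,-8)); go([-55,-95,20],orient(20,0))
print(st()[0]['joint_pos'].round(2))
E
```

```text
clock: 6.2
position: [0.5479, -0.1626, 0.0588]
ee_rot: [0.063, 0.579, -0.09, 0.808]
ft_force: [0.1, 0.0, -0.7]
grip_width: 0.403
clock 6.2 at tray [-53.  -94.7  58.8] shift tool [ 36.2  -0.5 -14.3] rotvec [-0.007 -0.022  0.005] shift in new axes [ 35.8  -0.6 -15.1]
clock 6.2 at tray [-53.  -94.7  58.8] shift tool [ 36.2  -0.5 -14.3] rotvec [-0.139 -0.022  0.051] shift in new axes [ 35.8  -0.3 -15.1]
[-0.78  0.34  1.11  2.12 -0.59  0.6   2.06]
```

```bash
python3 -m handwheel '18 0 -7 0 0 0 20; 17 0 -7 0 0 0 20; 0 0 0 0 0 0 20; 0 0 0 0 0 0 50; 0 0 0 0 0 0 55'
python3 - <<'E'
from h import *
go([-55,-95,20],orient(20,-8)); 
go([-90,-70,90],orient(20,0))
print(st()[0]['joint_pos'].round(2))
E
```

```text
clock: 6.7
position: [0.5479, -0.1617, 0.0238]
ee_rot: [0.063, 0.577, -0.09, 0.809]
ft_force: [1.7, 0.7, 0.1]
grip_width: 0.643
clock 6.7 at tray [-53.1 -93.8  23.8] shift tool [ 3.  -1.4 -2.8] rotvec [-0.007 -0.017  0.004] shift in new axes [ 2.9 -1.4 -2.9]
clock 6.7 at tray [-53.1 -93.8  23.8] shift tool [-75.7  18.1 -16.2] rotvec [-0.138 -0.017  0.05 ] shift in new axes [-74.9  23.8 -12. ]
[-0.67  0.39  0.99  2.14 -0.69  0.53  2.15]
```

```bash
python3 -m handwheel '-40 0 0 0 0 0 55; -40 6 0 -0.045 0 0.015 55; -10 25 0 -0.045 0 0.015 55; 0 30 0 -0.045 0 0.015 55; 0 30 0 0 0 0 55; 0 0 0 0 0 0 55'
python3 - <<'E'
from h import *
o=st()[0]; c=cams.camera('wrist'); cv2.imwrite('pics/w2.png',c['color']); np.savez('w2.npz',P=cloud(c,pose(c,'wrist',o)),im=c['color'])
go([-20,22,100],orient(25,0)); 
go([40,22,34],orient(35,0)); 
print(st()[0]['joint_pos'].round(2))
E
```

```text
clock: 7.3
position: [0.5369, -0.062, 0.0992]
ee_rot: [0.023, 0.579, -0.034, 0.814]
ft_force: [-0.3, 0.2, -0.0]
grip_width: 0.645
clock 7.35 at tray [-71.4   2.8  99.1] shift tool [15.9 19.8 48.7] rotvec [-0.009 -0.102  0.006] shift in new axes [20.9 19.2 47. ]
clock 7.35 at tray [-71.4   2.8  99.1] shift tool [98.  20.5 83.7] rotvec [-0.008 -0.276  0.007] shift in new axes [117.2  19.2  54. ]
[-1.23  0.07  1.31  2.17 -0.1   0.62  1.63]
```

View pics/w2.png

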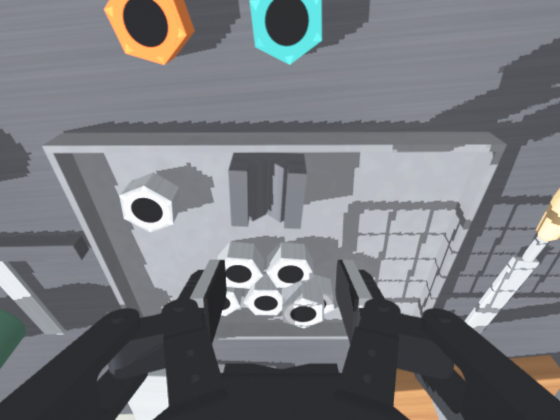

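```bash
python3 -m handwheel '8 10 24 -0.03 -0.1 0 55; 8 10 24 -0.03 -0.1 0 55; 15 0 5 0 -0.07 0 55; 15 0 5 0 0 0 55; 0 0 0 0 0 0 55'
python3 - <<'E'
from h import *
go([41,22,34],orient(35,4)); 
print(st()[0]['joint_pos'].round(2))
E
```

```text
clock: 7.85
position: [0.6118, -0.0544, 0.0809]
ee_rot: [-0.005, 0.466, -0.023, 0.884]
ft_force: [-0.4, -0.9, 0.2]
grip_width: 0.641
clock 7.85 at tray [ 2.8 17.9 80.9] shift tool [60.3  4.1  5.1] rotvec [-0.011 -0.01   0.044] shift in new axes [60.4  1.4  4.5]
[-0.86  0.19  0.91  2.23 -0.48  0.22  1.97]
```

```bash
python3 -m handwheel '15 0.5 1.5 0 0 0.015 55; 15 0.5 1.5 0 0 0.015 55; 15 0.5 1.5 0 0 0.015 55; 13 0.5 0 0 0 0 55; 0 0 0 0 0 0 55'
python3 - <<'E'
from h import *
go([41,22,34],orient(35,4)); 
print(st()[0]['joint_pos'].round(2))
E
```

```text
clock: 8.35
position: [0.6477, -0.0524, 0.0381]
ee_rot: [0.004, 0.465, -0.003, 0.885]
ft_force: [-1.1, -0.1, 0.1]
grip_width: 0.648
clock 8.35 at tray [38.5 22.4 38.1] shift tool [ 4.7 -0.6 -0.3] rotvec [-0.008 -0.008 -0.   ] shift in new axes [ 4.7 -0.6 -0.3]
[-0.37  0.31  0.42  2.14 -0.85  0.16  2.36]
```

Good: the posture unwinds as predicted. Close on nut E.

```bash
python3 -m handwheel '4.5 0 0 0 0 0 50; 0 0 0 0 0 0 20; 0 0 0 0 0 0 20; 0 0 0 0 0 0 20; 0 0 0 0 0 0 20' 60
python3 - <<'E'
from h import *
go([0,50,90],orient(35,4)); 
print(st()[0]['joint_pos'].round(2))
E
```

```text
clock: 8.85
position: [0.6505, -0.0509, 0.0352]
ee_rot: [0.004, 0.465, -0.002, 0.885]
ft_force: [-2.4, -0.7, 6.5]
grip_width: 0.399
clock 8.85 at tray [41.1 24.2 35.2] shift tool [-67.3  28.8  -1.4] rotvec [-0.007 -0.007 -0.002] shift in new axes [-67.4  28.6  -0.7]
[-0.35  0.32  0.4   2.14 -0.87  0.15  2.38]
```

```bash
python3 -m handwheel '-12 0 8 0 0 0 20; -22 9 -3 0 0 0 20; -22 10 -5 0 0.05 0 20; -15 12 -10 0 0.1 0 20; 0 15 -15 0 0.1 0 20; 0 15 -15 0 0 0 20; 0 0 0 0 0 0 20'
python3 - <<'E'
from h import *
go([-55,95,25],orient(20,0)); 
print(st()[0]['joint_pos'].round(2))
E
```

```text
clock: 9.55
position: [0.5788, 0.0107, 0.07]
ee_rot: [0.003, 0.566, 0.002, 0.824]
ft_force: [0.0, -0.6, -1.9]
grip_width: 0.403
clock 9.55 at tray [-34.9  80.4  70. ] shift tool [ 35.3  15.7 -34. ] rotvec [ 0.064  0.017 -0.032] shift in new axes [ 35.4  14.6 -34.3]
[-1.    0.24  0.97  2.13 -0.36  0.53  1.77]
```

```bash
python3 -m handwheel '18 8 -17 0.02 0 -0.01 20; 18 8 -17 0.02 0 -0.01 20; 0 0 0 0 0 0 20'
python3 - <<'E'
from h import *
go([-55,95,22],orient(20,0)); 
print(st()[0]['joint_pos'].round(2),st()[0]['ft_force'].round(1))
E
```

```text
clock: 9.85
position: [0.5592, 0.0251, 0.0227]
ee_rot: [0.014, 0.567, -0.019, 0.823]
ft_force: [1.0, -0.5, -1.8]
grip_width: 0.4
clock 9.85 at tray [-55.4  93.3  22.7] shift tool [0.8 1.6 0.1] rotvec [ 0.022  0.015 -0.01 ] shift in new axes [0.8 1.7 0.1]
[-1.    0.31  0.91  2.2  -0.44  0.42  1.74] [ 1.  -0.5 -1.8]
```

```bash
python3 -m handwheel '0 0 0 0 0 0 55; 0 0 0 0 0 0 55; -30 0 0 0 0 0 55; -40 -25 0 0 0 0 50; -10 -40 0 0 0 0 30; 0 -40 0 0 0 0 10; 0 0 0 0 0 0 0'
python3 - <<'E'
from h import *
o=st()[0]; c=cams.camera('wrist'); cv2.imwrite('pics/w3.png',c['color']); P=cloud(c,pose(c,'wrist',o)); np.savez('w3.npz',P=P,im=c['color'])
for r in cams.outline_of('wrist','nut0'):
    if r['conf']<.2: continue
    m=r['region']; q=P[m]; q=q[~np.isnan(q[:,0])]
    zt=np.percentile(q[:,2],90); t=q[q[:,2]>zt-.006]
    b=cv2.minAreaRect((w2t(t)[:,:2]).astype(np.float32))
    Q=w2t(P.reshape(-1,3)); Q=Q[~np.isnan(Q[:,0])]
    print(round(r['conf'],2),[int(x) for x in r['box']],'mid',np.round(b[0],1),round(zt,3), hexfit(Q,b[0],zt*1000-1,23) if zt>.022 else '')
go([-20,22,100],orient(25,0)); 
print(st()[0]['joint_pos'].round(2))
E
```

```text
clock: 10.55
position: [0.5368, -0.0709, 0.0914]
ee_rot: [0.017, 0.561, -0.019, 0.827]
ft_force: [-0.2, -0.4, -0.2]
grip_width: 0.081
0.94 [381, 178, 62, 57] mid [-57.4  90.9] 0.025 (array([-56.7,  90.7]), np.float64(-29.0), np.float64(1.45), 1936)
0.91 [272, 274, 18, 42] mid [48.3 -1.8] 0.025 (array([ 47.4, -11.9]), np.float64(-3.0), np.float64(1.29), 338)
0.87 [114, 0, 91, 60] mid [-167.5  -64.9] 0.021 
0.83 [199, 269, 39, 42] mid [-15.3 -39. ] 0.025 (array([-12.7, -41.7]), np.float64(-17.0), np.float64(1.97), 485)
0.79 [219, 241, 48, 46] mid [-29.  -26.7] 0.025 (array([-22.5, -29.6]), np.float64(-27.0), np.float64(0.0), 141)
0.68 [127, 174, 59, 56] mid [-58.8 -93.6] 0.025 (array([-59. , -93.8]), np.float64(22.0), np.float64(1.48), 2054)
0.68 [277, 0, 72, 60] mid [-168.3    8.4] 0.021 
0.63 [320, 277, 21, 31] mid [-21.4  27.5] 0.025 (array([-16. ,  31.1]), np.float64(-22.0), np.float64(0.03), 117)
0.61 [274, 243, 41, 43] mid [-28.8  -2. ] 0.025 (array([-31.7,  -0.2]), np.float64(-27.0), np.float64(4.49), 50)
clock 10.65 at tray [-71.1  -0.4  90.7] shift tool [10.4 21.2 51.4] rotvec [ 0.02  -0.059 -0.014] shift in new axes [13.1 22.4 50.3]
[-1.18  0.03  1.27  2.21 -0.1   0.54  1.68]
```

View pics/w3.png

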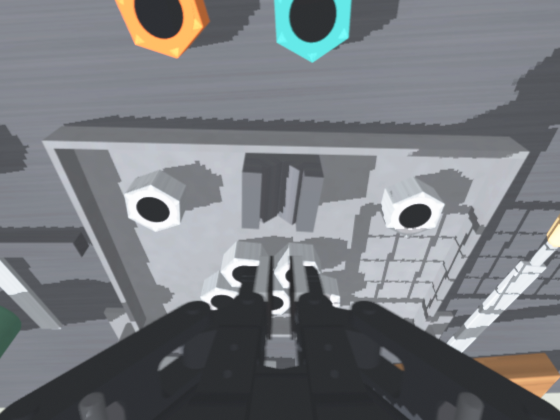

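Run:
```python
from h import *
P=np.load('w1.npz')['P'].reshape(-1,3); P=w2t(P[~np.isnan(P[:,0])])
q=P[(P[:,2]>29)&(P[:,2]<40)&(P[:,0]<-40)&(P[:,0]>-110)&(abs(P[:,1])<60)]
print(np.percentile(q,[2,98],0).round(0))
go([-27,-33,60],orient(25,0));
```

```text
[[-96. -30.  30.]
 [-51.  19.  36.]]
clock 10.65 at tray [-71.1  -0.4  90.7] shift tool [ 44.3 -33.8  29.1] rotvec [ 0.02  -0.059 -0.014] shift in new axes [ 46.4 -32.6  27. ]
```

```bash
python3 -m handwheel '22 -17 15 0.01 0 0 46; 22 -17 15 0.01 0 0 46; 0 0 0 0 0 0 46; 0 0 0 0 0 0 46'
python3 - <<'E'
from h import *
go([-25,-33,13],orient(20,0)); go([-25,-33,13],orient(22,0)); 
print(st()[0]['joint_pos'].round(2))
E
```

```text
clock: 11.05
position: [0.5594, -0.087, 0.0757]
ee_rot: [0.018, 0.564, -0.023, 0.825]
ft_force: [-0.0, 0.1, 0.0]
grip_width: 0.541
clock 11.05 at tray [-47.1 -18.4  75.7] shift tool [ 66.3 -15.1  -2.4] rotvec [ 0.013  0.022 -0.009] shift in new axes [ 66.5 -14.6  -0.7]
clock 11.05 at tray [-47.1 -18.4  75.7] shift tool [ 66.3 -15.1  -2.4] rotvec [ 0.012 -0.012 -0.009] shift in new axes [ 66.4 -14.6  -3.1]
[-0.94  0.22  1.12  2.16 -0.46  0.55  2.  ]
```

```bash
python3 -m handwheel '15 -5 6 0 0 0 46; 17 -5 0 0 0 0 46; 17 -5 -3 0 0 0 46; 16 -2 -4 0 0 0 46; 0 0 0 0 0 0 46'
python3 - <<'E'
from h import *
go([-25,-33,13],orient(21,0)); go([10,-33,13],orient(27,0)); 
print(st()[0]['joint_pos'].round(2),st()[0]['ft_force'].round(1))
c=cams.camera('side'); cv2.imwrite('pics/s3.png',cv2.resize(c['color'][120:320,200:420],None,fx=3,fy=3,interpolation=cv2.INTER_CUBIC))
E
```

```text
clock: 11.55
position: [0.5805, -0.1026, 0.014]
ee_rot: [0.017, 0.565, -0.021, 0.825]
ft_force: [0.2, -0.4, 0.7]
grip_width: 0.538
clock 11.55 at tray [-24.9 -32.5  14. ] shift tool [ 0.8 -0.5 -0.5] rotvec [ 0.015  0.004 -0.011] shift in new axes [ 0.9 -0.5 -0.5]
clock 11.55 at tray [-24.9 -32.5  14. ] shift tool [13.5 -1.1 32.2] rotvec [ 0.015 -0.101 -0.012] shift in new axes [16.7 -0.5 30.6]
[-0.63  0.39  0.84  2.13 -0.75  0.47  2.27] [ 0.2 -0.4  0.7]
```

View pics/s3.png

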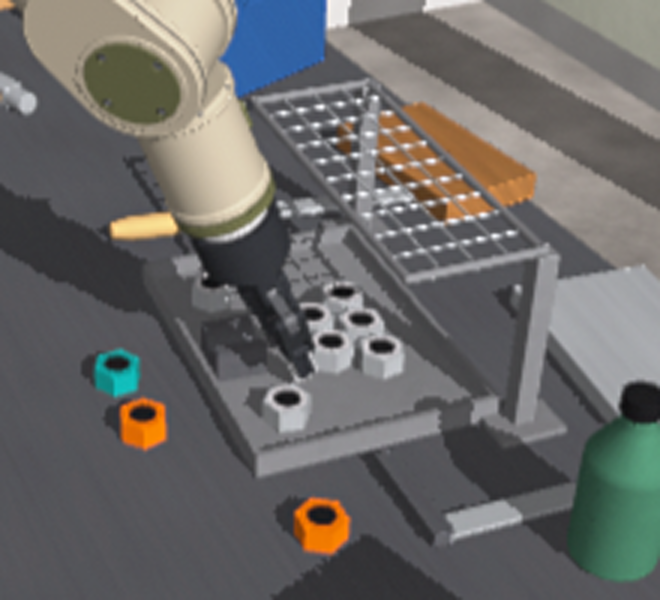

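```bash
python3 -m handwheel '3 0 8 0 -0.025 0 46; 3.5 0 8 0 -0.025 0 46; 3.5 0 8 0 -0.025 0 46; 3.5 0 8 0 -0.025 0 46; 0 0 0 0 0 0 46'
python3 - <<'E'
from h import *
go([10,-33,13],orient(27,0)); 
print(st()[0]['joint_pos'].round(2),st()[0]['ft_force'].round(1))
c=cams.camera('side'); cv2.imwrite('pics/s4.png',cv2.resize(c['color'][120:320,200:420],None,fx=3,fy=3,interpolation=cv2.INTER_CUBIC))
E
```

```text
clock: 12.1
position: [0.617, -0.1049, 0.0169]
ee_rot: [0.017, 0.521, -0.022, 0.853]
ft_force: [0.3, -0.2, 0.8]
grip_width: 0.538
clock 12.1 at tray [ 11.7 -32.2  16.9] shift tool [ 2.7 -0.8 -3.3] rotvec [ 0.013  0.004 -0.014] shift in new axes [ 2.7 -0.8 -3.3]
[-0.52  0.39  0.71  2.12 -0.89  0.36  2.4 ] [ 0.3 -0.2  0.8]
```

View pics/s4.png

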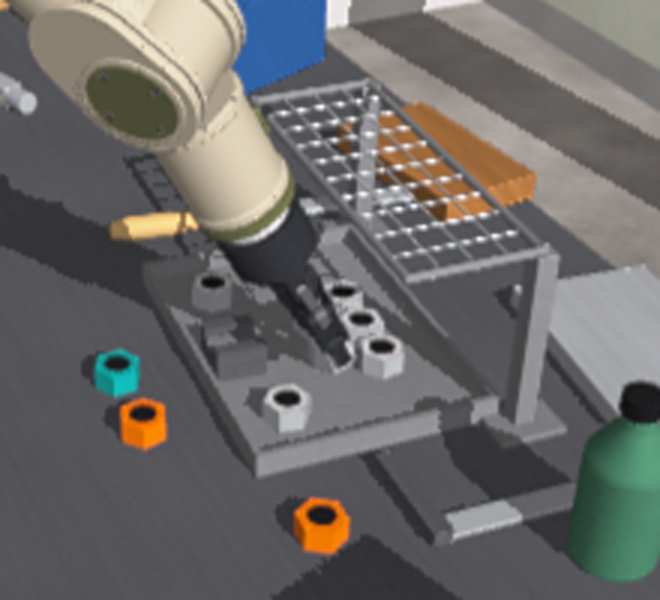

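```bash
python3 -m handwheel '3 0 -1 0 0 0 46; 0 0 0 0 0 0 20; 0 0 0 0 0 0 20; 0 0 0 0 0 0 20; 0 0 0 0 0 0 20' 60
python3 - <<'E'
from h import *
go([-8,-50,14],orient(27,0)); go([-10,-50,25],orient(27,0)); 
print(st()[0]['joint_pos'].round(2),st()[0]['ft_force'].round(1))
E
```

```text
clock: 12.65
position: [0.6171, -0.1058, 0.0129]
ee_rot: [0.017, 0.521, -0.022, 0.853]
ft_force: [-1.8, 0.7, 5.6]
grip_width: 0.442
clock 12.65 at tray [ 11.9 -33.   12.9] shift tool [-10.2 -16.6 -17.4] rotvec [ 0.012  0.002 -0.013] shift in new axes [-10.  -17.  -17.2]
clock 12.65 at tray [ 11.9 -33.   12.9] shift tool [-20.9 -16.5 -14.1] rotvec [ 0.012  0.002 -0.013] shift in new axes [-20.7 -17.  -14. ]
[-0.5   0.4   0.7   2.12 -0.91  0.35  2.41] [-1.8  0.7  5.6]
```

```bash
python3 -m handwheel '-4.5 0 2.3 0 0 0 20; -5 0 -9 0 0 0 20; -5 -9 -9 0 0 0 20; 0 -9 0 0 0 0 20; 0 0 0 0 0 0 20'
python3 - <<'E'
from h import *
go([-8,-50,14],orient(27,0)); 
print(st()[0]['joint_pos'].round(2),st()[0]['ft_force'].round(1))
c=cams.camera('side'); cv2.imwrite('pics/s5.png',cv2.resize(c['color'][120:320,200:420],None,fx=3,fy=3,interpolation=cv2.INTER_CUBIC))
E
```

```text
clock: 13.15
position: [0.5944, -0.1251, 0.018]
ee_rot: [0.018, 0.522, -0.024, 0.853]
ft_force: [-0.1, -0.8, -1.3]
grip_width: 0.437
clock 13.15 at tray [ -9.5 -53.9  18. ] shift tool [ 4.3  3.9 -0.5] rotvec [ 0.01   0.002 -0.011] shift in new axes [ 4.2  3.9 -0.5]
[-0.48  0.35  0.71  2.16 -0.89  0.35  2.45] [-0.1 -0.8 -1.3]
```

View pics/s5.png

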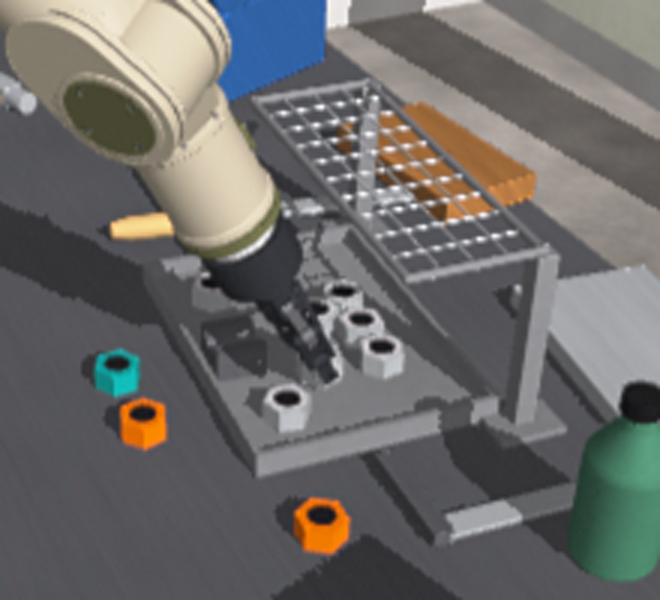

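```bash
python3 -m handwheel '4 4 -1 0 0 0 20; 0 0 0 0 0 0 50; 0 0 0 0 0 0 55; -25 0 0 0 0 0 55; -35 0 -8 0 0.05 0 55; -25 10 -15 0 0.1 0 55; 0 10 -15 0 0 0 60; 0 0 0 0 0 0 60'
python3 - <<'E'
from h import *
o=st()[0]; c=cams.camera('wrist'); cv2.imwrite('pics/w4.png',c['color']); P=cloud(c,pose(c,'wrist',o)); np.savez('w4.npz',P=P,im=c['color'])
print(w2t(o['position']).round(1),o['joint_pos'].round(2))
def look(n,P):
  for r in cams.outline_of(n,'nut0'):
    if r['conf']<.2: continue
    m=r['region']; q=P[m]; q=q[~np.isnan(q[:,0])]
    zt=np.percentile(q[:,2],90); t=q[q[:,2]>zt-.006]
    b=cv2.minAreaRect((w2t(t)[:,:2]).astype(np.float32))
    print(n,round(r['conf'],2),[int(x) for x in r['box']],'mid',np.round(b[0],1),'mean',w2t(t.mean(0)).round(0),round(zt,3))
look('wrist',P)
c=cams.camera('side'); look('side',cloud(c,pose(c,'side')))
E
```

```text
clock: 14.0
position: [0.5287, -0.0928, 0.071]
ee_rot: [0.018, 0.58, -0.019, 0.814]
ft_force: [-0.1, 0.6, -0.2]
grip_width: 0.702
[-77.3 -26.5  71. ] [-0.97  0.16  1.16  2.2  -0.35  0.57  1.94]
wrist 0.94 [325, 323, 30, 24] mid [54.4 27.7] mean [52. 28. 25.] 0.026
wrist 0.87 [221, 252, 58, 52] mid [-11.4 -47.9] mean [-14. -47.  24.] 0.025
wrist 0.85 [415, 203, 72, 64] mid [-56.8  90.5] mean [-59.  89.  24.] 0.025
wrist 0.84 [153, 199, 63, 61] mid [-59.1 -93.4] mean [-62. -93.  24.] 0.025
wrist 0.79 [319, 0, 86, 91] mid [-173.6    8. ] mean [-176.    8.   20.] 0.021
wrist 0.78 [268, 301, 52, 43] mid [ 47.6 -11.8] mean [ 44. -12.  24.] 0.025
wrist 0.74 [305, 277, 39, 50] mid [21.2 13.3] mean [15. 14. 24.] 0.025
wrist 0.56 [154, 0, 95, 88] mid [-173.4  -65.2] mean [-175.  -65.   20.] 0.021
wrist 0.53 [1, 175, 9, 36] mid [ -79. -212.] mean [ -81. -211.    6.] 0.008
side 0.78 [238, 251, 16, 17] mid [-177.6  -65.5] mean [-178.  -68.   20.] 0.022
side 0.71 [290, 248, 13, 16] mid [-59.7 -93.6] mean [-61. -96.  25.] 0.027
side 0.68 [296, 288, 21, 12] mid [ -88.3 -228.1] mean [ -89. -229.   20.] 0.022
side 0.65 [299, 234, 15, 10] mid [-14.5 -47.6] mean [-14. -49.  25.] 0.027
side 0.58 [298, 217, 16, 16] mid [15.5 18. ] mean [15. 17. 25.] 0.026
side 0.57 [318, 232, 19, 15] mid [ 43.8 -55.5] mean [ 44. -56.  25.] 0.027
side 0.51 [304, 215, 20, 9] mid [49.2 31.4] mean [49. 32. 25.] 0.027
side 0.51 [232, 240, 15, 9] mid [-178.3    6.1] mean [-178.    6.   20.] 0.022
side 0.5 [312, 218, 14, 19] mid [ 42.9 -12.7] mean [ 45. -13.  25.] 0.027
```

View pics/w4.png

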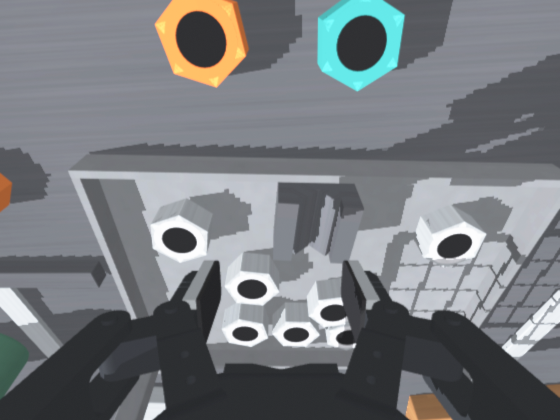

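```bash
python3 - <<'E'
from h import *
go([-22,19,60],orient(22,0))
E
python3 -m handwheel '10 15 15 0 0 0 46; 10 15 18 0.01 -0.02 0 46; 10 15 18 0.01 -0.02 0 46; 0 0 0 0 0 0 46'
python3 - <<'E'
from h import *
go([-22,19,60],orient(22,0)); go([-22,19,14],orient(22,0))
print(st()[0]['joint_pos'].round(2))
E
```

```text
clock 14.2 at tray [-76.  -28.8  71.3] shift tool [28.9 46.8 48. ] rotvec [ 0.015 -0.05  -0.012] shift in new axes [30.7 47.8 45.8]
clock: 14.6
position: [0.5918, -0.052, 0.0596]
ee_rot: [0.025, 0.563, -0.026, 0.826]
ft_force: [0.3, -0.5, 0.8]
grip_width: 0.544
clock 14.6 at tray [-17.3  18.8  59.6] shift tool [-2.1  0.3 -4.2] rotvec [-0.003 -0.011 -0.011] shift in new axes [-2.2  0.2 -4.2]
clock 14.6 at tray [-17.3  18.8  59.6] shift tool [ 40.7  -0.3 -21. ] rotvec [-0.003 -0.011 -0.011] shift in new axes [ 40.5   0.2 -21.4]
[-0.87  0.33  0.99  2.1  -0.56  0.53  1.98]
```

```bash
python3 -m handwheel '20 0 -10 0 0 0 46; 20 0 -9 0 0 0 46; 3.5 0 9 0 -0.025 0 46; 4 0 9 0 -0.025 0 46; 5 0 9 0 -0.025 0 46; 5 0 9 0 -0.025 0 46; 0 0 0 0 0 0 46'
python3 - <<'E'
from h import *
go([20,19,13],orient(27,0)); 
print(st()[0]['joint_pos'].round(2),st()[0]['ft_force'].round(1))
E
```

```text
clock: 15.3
position: [0.628, -0.0564, 0.0153]
ee_rot: [0.025, 0.52, -0.028, 0.853]
ft_force: [-0.2, 0.4, 0.4]
grip_width: 0.539
clock 15.3 at tray [19.1 17.  15.3] shift tool [ 2.5  2.  -0.3] rotvec [-0.007  0.004 -0.011] shift in new axes [ 2.5  2.  -0.3]
[-0.63  0.4   0.72  2.11 -0.81  0.33  2.21] [-0.2  0.4  0.4]
```

```bash
python3 -m handwheel '2.5 1 0 0 0 0 46; 0 0 0 0 0 0 20; 0 0 0 0 0 0 20; 0 0 0 0 0 0 20; 0 0 0 0 0 0 20' 60
python3 - <<'E'
from h import *
print(st()[0]['ft_force'].round(1)); go([-8,43,19],orient(27,0))
E
```

```text
clock: 15.8
position: [0.6286, -0.0545, 0.0129]
ee_rot: [0.024, 0.521, -0.028, 0.853]
ft_force: [-0.4, -0.9, 6.2]
grip_width: 0.437
[-0.4 -0.9  6.2]
clock 15.8 at tray [19.6 18.9 12.9] shift tool [-17.7  24.1 -21.9] rotvec [-0.006  0.003 -0.011] shift in new axes [-17.9  24.1 -21.8]
```

```bash
python3 -m handwheel '-4.5 0 2.3 0 0 0 20; -4.5 4 -8 0 0 0 20; -4.5 10 -8 0 0 0 20; -4.5 10 -8 0 0 0 20; 4.5 0 -2.3 0 0 0 20; 0 0 0 0 0 0 20'
python3 - <<'E'
from h import *
print(st()[0]['ft_force'].round(1)); go([-8,43,13],orient(27,0))
E
```

```text
clock: 16.4
position: [0.6018, -0.0276, 0.0132]
ee_rot: [0.024, 0.521, -0.027, 0.853]
ft_force: [-0.5, -0.9, -1.5]
grip_width: 0.434
[-0.5 -0.9 -1.5]
clock 16.4 at tray [-9.1 43.9 13.2] shift tool [ 0.6 -0.9  0.9] rotvec [-0.005  0.001 -0.012] shift in new axes [ 0.6 -0.9  0.9]
```

```bash
python3 -m handwheel '0 0 0 0 0 0 50; 0 0 0 0 0 0 55; -25 0 0 0 0 0 55; -35 -5 -8 0 0 0 55; -20 -15 -15 0 0 0 70; 0 -15 -15 0 0 0 85; 0 -15 -10 0 0 0 85; 0 0 0 0 0 0 85'
cat >> h.py <<'E'
def look(n,save=None):
  o=st()[0]; c=cams.camera(n); P=cloud(c,pose(c,n,o))
  if save: cv2.imwrite(save,c['color'])
  for r in cams.outline_of(n,'nut0'):
    if r['conf']<.2: continue
    m=r['region']; q=P[m]; q=q[~np.isnan(q[:,0])]
    if len(q)<10: continue
    zt=np.percentile(q[:,2],90); t=q[q[:,2]>zt-.006]
    b=cv2.minAreaRect((w2t(t)[:,:2]).astype(np.float32))
    if b[0][0]<-110: continue
    print(n,round(r['conf'],2),[int(x) for x in r['box']],'mid',np.round(b[0],1),'mean',w2t(t.mean(0)).round(0),round(zt,3))
  return P
E
python3 - <<'E'
from h import *
o=st()[0]; print(w2t(o['position']).round(1),o['joint_pos'].round(2))
P=look('wrist','pics/w5.png'); look('side','pics/s6.png')
P=w2t(P.reshape(-1,3)); P=P[~np.isnan(P[:,0])]
for c in [(45,-12),(45,-55),(48,31)]: print(hexfit(P,c,25,24))
E
```

```text
clock: 17.2
position: [0.5297, -0.0721, 0.0547]
ee_rot: [0.024, 0.52, -0.029, 0.853]
ft_force: [0.7, -0.4, -0.0]
grip_width: 0.997
[-77.8  -5.8  54.7] [-1.16  0.09  1.27  2.34 -0.35  0.32  1.89]
wrist 0.86 [316, 255, 52, 49] mid [-39.4  45.9] mean [-16.  41.  25.] 0.025
wrist 0.83 [395, 209, 73, 59] mid [-56.8  90.4] mean [-60.  89.  24.] 0.025
wrist 0.81 [196, 257, 57, 45] mid [-19.3 -41. ] mean [-15. -47.  24.] 0.025
wrist 0.73 [307, 302, 43, 40] mid [39.1 34.7] mean [47. 35. 24.] 0.025
wrist 0.71 [110, 208, 68, 65] mid [-59.3 -93.6] mean [-63. -93.  24.] 0.025
wrist 0.67 [498, 283, 61, 47] mid [-31.8 158.2] mean [ 36. 212.  14.] 0.015
wrist 0.61 [253, 296, 48, 43] mid [ 47.5 -11.4] mean [ 43. -11.  24.] 0.025
wrist 0.61 [199, 301, 48, 40] mid [ 38.1 -52. ] mean [ 42. -55.  24.] 0.025
side 0.78 [289, 249, 13, 15] mid [-60.6 -95.7] mean [-62. -96.  25.] 0.027
side 0.71 [284, 214, 14, 15] mid [-13.3  40.7] mean [-14.  41.  26.] 0.027
side 0.65 [319, 233, 15, 11] mid [ 44.3 -54.9] mean [ 44. -56.  25.] 0.026
side 0.6 [297, 287, 19, 14] mid [ -88.5 -227.8] mean [ -90. -230.   20.] 0.022
side 0.56 [311, 219, 18, 15] mid [ 44.7 -11.2] mean [ 46. -12.  25.] 0.027
side 0.48 [300, 234, 11, 13] mid [-13.3 -47. ] mean [-13. -49.  25.] 0.027
(array([ 47.7, -11.2]), np.float64(-1.0), np.float64(1.35), 868)
(array([ 46.7, -55.3]), np.float64(-17.0), np.float64(1.45), 874)
(array([51.4, 34.8]), np.float64(-26.0), np.float64(1.94), 841)
```

View pics/w5.png

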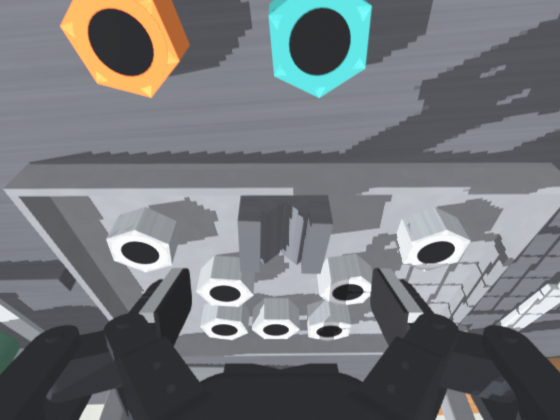

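```bash
python3 - <<'E'
from h import *
go([-27,-7,70],orient(22,0))
E
python3 -m handwheel '0 0 20 0 0.03 0 30; 0 0 22 0 0.03 0 0; 0 0 14 0 0 0 0; 0 0 0 0 0 0 0; 0 0 0 0 0 0 0'
python3 - <<'E'
from h import *
go([-27,-7,13],orient(22,0));go([-27,-7,13],orient(25,0))
print(st()[0]['joint_pos'].round(2),st()[0]['grip_width'])
E
```

```text
clock 17.4 at tray [-75.8  -4.3  55.8] shift tool [ 9.8 -2.6 49.8] rotvec [-0.003  0.094 -0.009] shift in new axes [ 5.1 -2.7 50.5]
clock: 17.9
position: [0.581, -0.075, 0.0793]
ee_rot: [0.023, 0.545, -0.028, 0.838]
ft_force: [0.1, -0.2, -0.0]
grip_width: 0.135
clock 17.9 at tray [-26.4  -4.9  79.3] shift tool [ 60.3  -2.7 -27.3] rotvec [-0.002  0.033 -0.008] shift in new axes [ 61.2  -2.1 -25.4]
clock 17.9 at tray [-26.4  -4.9  79.3] shift tool [ 60.3  -2.7 -27.3] rotvec [-0.003 -0.02  -0.008] shift in new axes [ 59.8  -2.1 -28.5]
[-0.95  0.25  1.1   2.15 -0.51  0.51  1.99] 0.13486964493274745
```

```bash
python3 -m handwheel '20 -1 -9 0 0.01 0 0; 20 -1 -9 0 0.01 0 0; 20 0 -9 0 0.01 0 0; 0 0 0 0 0 0 0'
python3 - <<'E'
from h import *
go([-25,-7,13],orient(22,0));go([38,-8,13],orient(33,0))
print(st()[0]['joint_pos'].round(2),st()[0]['grip_width'])
E
```

```text
clock: 18.3
position: [0.5776, -0.0759, 0.0113]
ee_rot: [0.024, 0.559, -0.027, 0.828]
ft_force: [0.2, -0.2, 0.3]
grip_width: 0.002
clock 18.3 at tray [-29.7  -6.1  11.3] shift tool [ 0.2 -0.9  5. ] rotvec [-0.002 -0.001 -0.009] shift in new axes [ 0.2 -0.9  5. ]
clock 18.3 at tray [-29.7  -6.1  11.3] shift tool [23.7 -2.  63.5] rotvec [-0.003 -0.193 -0.008] shift in new axes [35.4 -1.9 57.7]
[-0.71  0.38  0.85  2.16 -0.74  0.43  2.19] 0.0017810178465575764
```

```bash
python3 -m handwheel '2.5 0 8 0 -0.024 0 0; 3 0 8 0 -0.024 0 0; 3.4 0 8 0 -0.024 0 0; 3.6 0 7.8 0 -0.024 0 0; 3.8 0 7.6 0 -0.024 0 0; 4 0 7.5 0 -0.024 0 0; 4.3 0 7.3 0 -0.024 0 0; 0 0 0 0 0 0 0'
python3 - <<'E'
from h import *
go([38,-8,13],orient(33,0))
print(st()[0]['joint_pos'].round(2),st()[0]['ft_force'].round(1))
look('side','pics/s7.png')
E
```

```text
clock: 19.1
position: [0.6408, -0.0804, 0.0176]
ee_rot: [0.022, 0.484, -0.029, 0.874]
ft_force: [-0.2, 0.1, 0.0]
grip_width: -0.0
clock 19.1 at tray [33.6 -6.  17.6] shift tool [ 6.2 -2.1  1.3] rotvec [-0.004 -0.017 -0.009] shift in new axes [ 6.2 -2.   1.2]
[-0.45  0.38  0.57  2.13 -1.    0.22  2.46] [-0.2  0.1  0. ]
side 0.67 [320, 234, 15, 13] mid [ 45.  -54.9] mean [ 44. -56.  25.] 0.026
side 0.65 [315, 221, 17, 11] mid [ 57.4 -13.7] mean [ 56. -15.  25.] 0.027
side 0.63 [288, 245, 13, 18] mid [-60.3 -94.5] mean [-61. -95.  25.] 0.027
side 0.54 [295, 287, 19, 14] mid [ -89. -229.] mean [ -90. -229.   20.] 0.022
side 0.51 [311, 213, 12, 11] mid [56.7 34.5] mean [55. 33. 25.] 0.027
side 0.48 [283, 214, 15, 16] mid [-15.   42.8] mean [-15.  40.  25.] 0.026
side 0.47 [265, 209, 12, 14] mid [-58.1  91.7] mean [-59.  89.  25.] 0.027
```

```bash
python3 -m handwheel '6 -1 2 0 0 0 0; 3.5 -1 5.5 0 -0.01 0 0; 3.5 0 5.5 0 -0.01 0 0; 0 0 0 0 0 0 0'
python3 - <<'E'
from h import *
go([45,-8,13],orient(34,0))
print(st()[0]['joint_pos'].round(2),st()[0]['ft_force'].round(1))
look('side','pics/s7.png')
E
```

```text
clock: 19.6
position: [0.6581, -0.0836, 0.0118]
ee_rot: [0.021, 0.477, -0.029, 0.878]
ft_force: [0.1, 0.2, -0.0]
grip_width: 0.003
clock 19.6 at tray [51.1 -7.9 11.8] shift tool [-4.3 -0.1 -4.5] rotvec [-0.004 -0.017 -0.009] shift in new axes [-4.3 -0.1 -4.4]
[-0.37  0.4   0.48  2.1  -1.06  0.19  2.52] [ 0.1  0.2 -0. ]
side 0.75 [300, 231, 14, 15] mid [-13.4 -46.5] mean [-13. -49.  25.] 0.027
side 0.72 [290, 246, 12, 17] mid [-59.8 -92.4] mean [-60. -94.  25.] 0.027
side 0.7 [321, 220, 17, 14] mid [ 69.8 -16.5] mean [ 74. -15.  25.] 0.027
side 0.67 [297, 286, 18, 15] mid [ -89. -229.] mean [ -89. -229.   20.] 0.022
side 0.55 [265, 210, 11, 14] mid [-58.2  89.1] mean [-59.  88.  26.] 0.027
side 0.5 [318, 236, 17, 9] mid [ 45.  -55.4] mean [ 45. -56.  25.] 0.027
side 0.46 [286, 213, 15, 19] mid [-14.3  43.6] mean [-14.  42.  25.] 0.027
```

```bash
python3 -m handwheel '-25 0 -3 0 0 0 0; -30 -5 0 0 0 0 30; -10 -20 0 0.02 0 -0.01 50; 0 -22 0 0.02 0 -0.02 50; 0 0 0 0.02 0 -0.02 50; 0 0 0 0 0 0 50'
python3 - <<'E'
from h import *
look('side','pics/s8.png')
go([44,-57,12],orient(34,-5))
go([15,-57,54],orient(34,-5))
print(st()[0]['joint_pos'].round(2),st()[0]['ft_force'].round(1))
E
```

```text
clock: 20.3
position: [0.6156, -0.1278, 0.0642]
ee_rot: [0.036, 0.476, -0.065, 0.876]
ft_force: [0.3, 0.4, -0.6]
grip_width: 0.584
side 0.76 [288, 245, 15, 18] mid [-60.  -92.7] mean [-61. -94.  25.] 0.026
side 0.68 [285, 213, 19, 18] mid [-13.6  41.9] mean [-14.  41.  25.] 0.027
side 0.61 [321, 218, 16, 14] mid [ 73.9 -13.4] mean [ 74. -14.  25.] 0.027
side 0.61 [294, 286, 21, 19] mid [ -88.7 -226.6] mean [ -89. -229.   20.] 0.022
side 0.6 [300, 232, 15, 15] mid [-12.3 -48. ] mean [-13. -48.  25.] 0.027
side 0.58 [322, 232, 12, 13] mid [ 46.  -54.5] mean [ 45. -56.  25.] 0.027
side 0.56 [311, 215, 13, 10] mid [ 26.8 -29.8] mean [51. 20. 35.] 0.028
side 0.51 [262, 208, 14, 17] mid [-57.9  91.5] mean [-59.  89.  25.] 0.027
clock 20.4 at tray [ 12.1 -54.6  64.1] shift tool [61.1 -0.1 -1.4] rotvec [ 0.011 -0.019 -0.007] shift in new axes [61.1  0.4 -2.6]
clock 20.4 at tray [ 12.1 -54.6  64.1] shift tool [10.1 -2.2 -2.9] rotvec [ 0.011 -0.019 -0.007] shift in new axes [10.1 -2.2 -3. ]
[-0.63  0.27  0.84  2.18 -0.79  0.27  2.26] [0.  0.3 0.3]
```

```bash
python3 -m handwheel '20 -1 0 0 0 0 50; 20 -1 0 0 -0.02 0 50; 18 0 0 0 0 0 50; 0 0 0 0 0 0 50'
python3 - <<'E'
from h import *
go([44,-57,12],orient(34,-5))
print(st()[0]['joint_pos'].round(2),st()[0]['ft_force'].round(1))
E
```

```text
clock: 20.8
position: [0.6465, -0.1349, 0.0138]
ee_rot: [0.035, 0.469, -0.065, 0.88]
ft_force: [0.1, 0.6, 0.5]
grip_width: 0.583
clock 20.8 at tray [ 43.2 -60.   13.8] shift tool [ 1.8  3.  -0.6] rotvec [ 0.008 -0.001 -0.007] shift in new axes [ 1.8  3.  -0.6]
[-0.26  0.39  0.44  2.12 -1.08  0.15  2.56] [0.1 0.6 0.5]
```

```bash
python3 -m handwheel '1 3 0 0 0 0 46; 0 0 0 0 0 0 20; 0 0 0 0 0 0 20; 0 0 0 0 0 0 20; 0 0 0 0 0 0 20' 60
python3 - <<'E'
from h import *
print(st()[0]['joint_pos'].round(2),st()[0]['ft_force'].round(1)); go([42,-85,18],orient(34,-5))
E
```

```text
clock: 21.3
position: [0.6486, -0.1315, 0.0159]
ee_rot: [0.035, 0.467, -0.065, 0.881]
ft_force: [-0.8, 0.3, 5.9]
grip_width: 0.41
[-0.28  0.38  0.45  2.12 -1.08  0.15  2.55] [-0.8  0.3  5.9]
clock 21.3 at tray [ 45.1 -56.4  15.9] shift tool [ -2.3 -28.8   0.4] rotvec [ 0.01   0.003 -0.007] shift in new axes [ -2.1 -28.8   0.7]
```

Gripped (0.41). Move it to −y with a slight lift.

```bash
python3 -m handwheel '-4 0 2 0 0 0 20; 0 -9 0 0.01 0 -0.01 20; 0 -9 0 0.01 0 -0.01 20; 0 -9 0 0 0 0 20; 0 0 0 0 0 0 20'
python3 - <<'E'
from h import *
print(st()[0]['joint_pos'].round(2),st()[0]['ft_force'].round(1)); go([42,-85,15],orient(34,-5))
E
```

```text
clock: 21.8
position: [0.6423, -0.1606, 0.0191]
ee_rot: [0.039, 0.467, -0.081, 0.88]
ft_force: [-0.6, -0.9, -1.2]
grip_width: 0.407
[-0.25  0.38  0.47  2.12 -1.05  0.16  2.54] [-0.6 -0.9 -1.2]
clock 21.8 at tray [ 40.9 -85.9  19.1] shift tool [ 4.   1.  -1.5] rotvec [-0.013  0.001  0.016] shift in new axes [ 4.   1.  -1.5]
```

```bash
python3 -m handwheel '3.5 0 -1.5 0 0 0 20; 0 0 0 0 0 0 46; 0 0 0 0 0 0 50; -30 0 0 0 0 0 50; -35 0 0 0 0 0 50; -10 10 0 -0.02 0.03 0.02 50; 0 30 0 -0.03 0.03 0.02 50; 0 0 0 0 0 0 50'
python3 - <<'E'
from h import *
look('side','pics/s9.png')
go([20,37,60],orient(34,3))
print(st()[0]['joint_pos'].round(2),st()[0]['ft_force'].round(1))
E
```

```text
clock: 22.6
position: [0.6157, -0.1082, 0.0721]
ee_rot: [0.026, 0.494, -0.046, 0.868]
ft_force: [-0.2, 0.4, 0.7]
grip_width: 0.585
side 0.68 [261, 210, 16, 15] mid [-59.6  90.4] mean [-59.  90.  25.] 0.027
side 0.64 [298, 232, 15, 14] mid [-13.3 -46.1] mean [-13. -48.  25.] 0.027
side 0.59 [283, 215, 15, 16] mid [-14.   42.8] mean [-14.  41.  25.] 0.027
side 0.52 [288, 247, 14, 18] mid [-61.  -93.7] mean [-61. -95.  25.] 0.027
side 0.49 [323, 220, 16, 11] mid [ 73.  -13.7] mean [ 73. -15.  25.] 0.027
side 0.49 [295, 288, 19, 10] mid [ -88.2 -226.6] mean [ -89. -229.   20.] 0.022
side 0.47 [323, 238, 17, 12] mid [ 42.4 -85.4] mean [ 41. -87.  25.] 0.027
clock 22.7 at tray [  9.6 -38.8  71.3] shift tool [13.6 76.2  0.7] rotvec [-0.076 -0.057  0.048] shift in new axes [17.4 75.2  5.5]
[-0.7   0.27  0.89  2.16 -0.68  0.34  2.17] [ 0.3 -0.2  0.6]
```

View pics/s9.png

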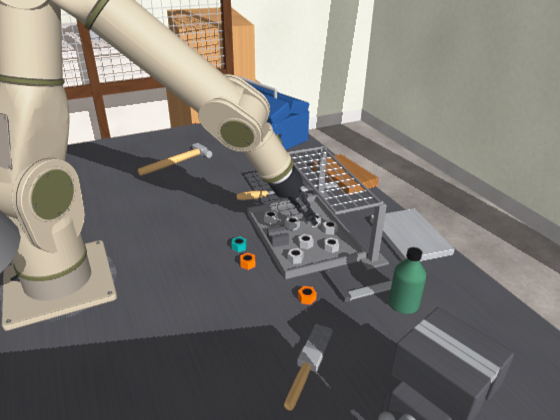

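```bash
python3 -m handwheel '-10 30 0 -0.03 0 0.02 60; -10 30 0 -0.03 0 0.02 70; -5 18 0 -0.02 0 0.01 70; 0 0 0 0 0 0 70'
python3 - <<'E'
from h import *
P=look('wrist','pics/w6.png')
P=w2t(P.reshape(-1,3)); P=P[~np.isnan(P[:,0])]
for c in [(52,34)]: print(hexfit(P,c,25,24))
go([46,37,12],orient(34,3))
print(st()[0]['joint_pos'].round(2),st()[0]['ft_force'].round(1))
E
```

```text
clock: 23.1
position: [0.6077, -0.0318, 0.0929]
ee_rot: [0.005, 0.494, -0.006, 0.869]
ft_force: [0.1, -1.0, -0.4]
grip_width: 0.818
wrist 0.98 [3, 35, 82, 90] mid [-56.5 -90. ] mean [-60. -90.  24.] 0.025
wrist 0.97 [247, 199, 51, 52] mid [51.8 34.8] mean [49. 35. 24.] 0.025
wrist 0.9 [255, 130, 62, 67] mid [-11.1  42.4] mean [-14.  42.  25.] 0.025
wrist 0.86 [110, 129, 70, 59] mid [-11.7 -47. ] mean [-14. -46.  24.] 0.025
wrist 0.75 [341, 60, 82, 84] mid [-56.9  90.9] mean [-59.  90.  25.] 0.026
wrist 0.73 [82, 186, 64, 52] mid [ 44.9 -84.9] mean [ 42. -83.  24.] 0.025
wrist 0.69 [192, 219, 47, 44] mid [ 76.5 -12. ] mean [ 73. -12.  24.] 0.025
(array([51.8, 35.3]), np.float64(-28.0), np.float64(1.44), 1271)
clock 23.2 at tray [-2.8 37.6 92.6] shift tool [94.2 -3.4  0.7] rotvec [ 0.001 -0.057 -0.003] shift in new axes [94.1 -3.2 -4.7]
[-1.01  0.19  1.06  2.19 -0.48  0.35  1.96] [ 1.3 -0.4  1. ]
```

View pics/w6.png

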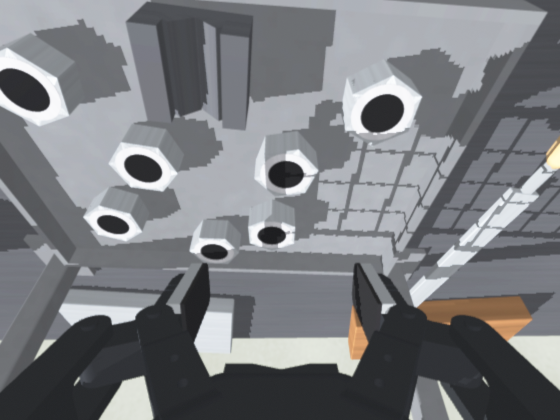

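```bash
python3 -m handwheel '22 -0.5 -1 0 -0.03 0 48; 22 -0.5 0 0 -0.03 0 48; 22 0 0 0 0 0 48; 20 0 0 0 0 0 48; 0 0 0 0 0 0 48'
python3 - <<'E'
from h import *
go([47,37,12],orient(34,3))
print(st()[0]['joint_pos'].round(2),st()[0]['ft_force'].round(1))
E
```

```text
clock: 23.7
position: [0.651, -0.0378, 0.021]
ee_rot: [0.006, 0.471, -0.009, 0.882]
ft_force: [-1.1, -0.5, 0.7]
grip_width: 0.56
clock 23.7 at tray [40.7 37.2 21. ] shift tool [10.9 -0.5  0.2] rotvec [-0.001 -0.004 -0.001] shift in new axes [10.9 -0.5  0.2]
[-0.45  0.36  0.48  2.14 -0.96  0.15  2.41] [-1.1 -0.5  0.7]
```

```bash
python3 -m handwheel '5 0 0 0 0 0 48; 4 -0.5 0 0 0 0 48; 0 0 0 0 0 0 20; 0 0 0 0 0 0 20; 0 0 0 0 0 0 20; 0 0 0 0 0 0 20' 60
python3 - <<'E'
from h import *
print(st()[0]['joint_pos'].round(2),st()[0]['ft_force'].round(1)); go([45,62,16],orient(34,3))
E
```

```text
clock: 24.3
position: [0.6571, -0.0351, 0.0167]
ee_rot: [0.005, 0.469, -0.006, 0.883]
ft_force: [-1.5, -1.1, 4.5]
grip_width: 0.39
[-0.42  0.37  0.43  2.12 -0.98  0.14  2.44] [-1.5 -1.1  4.5]
clock 24.3 at tray [46.6 40.4 16.7] shift tool [ 0.4 21.7 -0.7] rotvec [ 0.003 -0.    -0.004] shift in new axes [ 0.3 21.7 -0.8]
```

```bash
python3 -m handwheel '-3 0 1.5 0 0 0 20; 0 8 0 0 0 0 20; 0 8 0 0 0 0 20; 0 7 0 0 0 0 20; 3 0 -1.5 0 0 0 20; 0 0 0 0 0 0 20'
python3 - <<'E'
from h import *
print(st()[0]['joint_pos'].round(2),st()[0]['ft_force'].round(1),st()[0]['grip_width']); go([45,62,16],orient(34,3))
E
```

```text
clock: 24.9
position: [0.6579, -0.0116, 0.0167]
ee_rot: [0.004, 0.469, -0.006, 0.883]
ft_force: [-0.6, 1.6, 3.4]
grip_width: 0.389
[-0.52  0.38  0.49  2.13 -0.96  0.13  2.37] [-0.6  1.6  3.4] 0.388909440764667
clock 24.9 at tray [45.7 63.8 16.7] shift tool [ 0.1 -1.8 -1.1] rotvec [ 0.003  0.    -0.005] shift in new axes [ 0.2 -1.8 -1.1]
```

Release, retreat well clear (so the robot touches nothing) and check.

```bash
python3 -m handwheel '0 0 0 0 0 0 44; 0 0 0 0 0 0 48; 0 0 0 0 0 0 48; -30 0 0 0 0 0 48; -40 0 0 0 0 0 48; -45 0 0 0 0 0 60; -30 -20 -10 0 0 0 60; 0 0 0 0 0 0 60'
python3 - <<'E'
from h import *
print(w2t(st()[2]).round(0))
P=look('wrist','pics/w7.png'); look('side','pics/s10.png')
c=cams.camera('top'); P=cloud(c,pose(c,'top'))
for t in ['vblock','file','square','hammer','brush','oilcan']:
    for n in ['side','top']:
        c=cams.camera(n); P=cloud(c,pose(c,n)); r=cams.outline_of(n,t)
        if r: q=P[r[0]['region']]; print(t,n,round(r[0]['conf'],2),[int(x) for x in r[0]['box']],np.nanmedian(q,0).round(3))
E
```

```text
clock: 25.7
position: [0.6068, -0.0256, 0.0951]
ee_rot: [-0.002, 0.463, -0.007, 0.886]
ft_force: [-0.6, 1.1, -0.8]
grip_width: 0.703
[-4. 46. 95.]
wrist 0.97 [97, 113, 74, 68] mid [-10.8 -47.5] mean [-14. -46.  24.] 0.025
wrist 0.85 [275, 193, 49, 46] mid [50.1 62.9] mean [47. 62. 24.] 0.025
wrist 0.83 [336, 51, 81, 87] mid [-56.5  90.8] mean [-59.  90.  25.] 0.025
wrist 0.78 [245, 125, 61, 65] mid [-11.3  42. ] mean [-14.  42.  24.] 0.025
wrist 0.75 [181, 204, 54, 49] mid [ 76.6 -12.3] mean [ 73. -11.  24.] 0.025
wrist 0.68 [78, 173, 63, 57] mid [ 45.7 -85.1] mean [ 42. -83.  24.] 0.025
wrist 0.56 [2, 26, 67, 92] mid [-55.5 -86.7] mean [-58. -86.  24.] 0.025
side 0.78 [297, 290, 21, 12] mid [ -87.8 -226.9] mean [ -89. -229.   20.] 0.022
side 0.75 [322, 220, 17, 14] mid [ 72.9 -13.7] mean [ 73. -15.  25.] 0.026
side 0.71 [325, 240, 13, 12] mid [ 43.4 -84.9] mean [ 43. -86.  25.] 0.027
side 0.7 [299, 231, 12, 18] mid [-12.7 -47. ] mean [-13. -49.  25.] 0.027
side 0.68 [287, 248, 16, 14] mid [-60.4 -93.4] mean [-61. -95.  26.] 0.027
side 0.67 [285, 215, 11, 15] mid [-12.2  43.5] mean [-14.  42.  25.] 0.027
side 0.59 [263, 211, 13, 14] mid [-59.6  90.3] mean [-59.  88.  25.] 0.026
side 0.54 [302, 207, 18, 13] mid [50.3 63.8] mean [49. 62. 25.] 0.027
vblock side 0.61 [264, 224, 21, 22] [ 0.529 -0.083  0.026]
vblock top 0.51 [310, 201, 9, 20] [ 0.531 -0.084  0.032]
file side 0.92 [239, 183, 94, 16] [0.578 0.151 0.015]
file top 0.7 [222, 107, 24, 110] [0.681 0.139 0.017]
square side 0.74 [325, 273, 68, 27] [ 0.601 -0.327  0.008]
square top 0.59 [371, 147, 39, 47] [ 0.602 -0.327  0.01 ]
hammer side 0.89 [137, 147, 75, 29] [0.413 0.478 0.02 ]
hammer top 0.71 [216, 106, 31, 113] [0.674 0.141 0.017]
brush side 0.69 [263, 208, 14, 17] [0.553 0.018 0.024]
brush top 0.94 [427, 222, 57, 60] [ 0.433 -0.442  0.018]
oilcan side 0.92 [387, 247, 37, 67] [ 0.679 -0.414  0.083]
oilcan top 0.79 [415, 131, 32, 38] [ 0.681 -0.385  0.101]
```

View pics/w7.png

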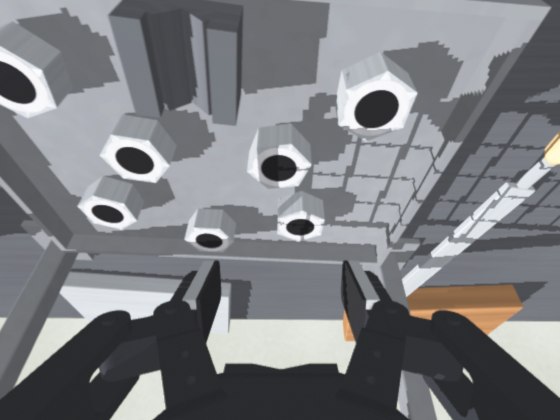

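```bash
python3 -m handwheel '-25 0 -20 0 0 0 60; -25 0 -20 0 0 0 60; 0 0 0 0 0 0 60; 0 0 0 0 0 0 60'
python3 - <<'E'
from h import *
from workcell import hand_in
print(w2t(st()[2]).round(0),st()[0]['ft_force'].round(1), np.abs(st()[0]['joint_velocities']).max().round(3))
print(hand_in())
E
```

```text
clock: 27.55
position: [0.5832, -0.0196, 0.0942]
ee_rot: [0.001, 0.477, -0.001, 0.879]
ft_force: [-0.4, 0.3, 0.5]
grip_width: 0.7
[-28.  50.  94.] [-0.4  0.3  0.5] 0.024
the job is handed in; nothing more can be done
None
```

All seven nuts now lie flat and spread over the tray floor, and I handed the job in at about 27.6 s of the 72 s. I lifted the two upper nuts off the heap. I then gripped the two front nuts and drew them forward, pushed the middle back nut towards the far wall, and moved the last two outwards.

**Nuts:** The last wrist and side pictures agree to within a few millimetres and put the nut tops about 25 mm above the bench, so all are flat. Positions in the tray frame (x, y in mm) are about:

| Quarter | Nuts |
|---|---|
| −x, −y | (−60, −94) and (−13, −47) |
| −x, +y | (−58, 90) and (−13, 42) |
| +x, −y | (43, −85) and (74, −13) |
| +x, +y | (50, 63) |

The closest pairs are about 66 mm apart, and every quarter has at least one nut.

**Guard and bystanders:** The wrist force, read only at the end of each move, never went above about 7 N. The guard's own contact force can't be read.
- **V-block and square:** both show no movement within the measuring error.
- **File:** the top view agrees to about 1 cm; the side view's median shifted along its length, though its box hardly changed.
- **Oil can, hammer and brush:** I took no starting measurement of these. The oil can was found in both views. The hammer was found only in the side view, because the top view reported the file instead. The brush was found only in the top view, because the side view reported a nut instead. I judged them unmoved because the arm stayed clear of them after leaving its start pose.

**Last moves:** The arm's final reach was also less than commanded: about 24 mm of retreat instead of 64 mm. The tool ended about 94 mm above the bench in front of the guard, with force readings near zero.

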